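Pull the red cassette from a medicine stack

ROBOT

A 7-joint arm with a two-finger parallel gripper is mounted at the origin on the work surface. World frame = base frame: x ahead of the robot, y to its left, z up, the work surface at z = 0. Lengths are in m, angles in rad, forces in N, time in s.
With the tool pointing down it reaches from about 0.4 to 0.925 m from the base axis. Payload 4.1 kg.
Tool frame: the origin (TCP) lies midway between the tips of the shut fingers; the grasp point (between the pads) lies 19 mm behind it; z points along the fingers, y is the direction in which the jaws open and shut (so a half turn about z gives the same grasp; the last joint's range is limited). The gripper opens to 85 mm and grips with 20 to 120 N. Pads are 22 mm wide; open, the fingers measure 114 mm over their backs; the gripper's body (76 mm by 85 mm) begins 54 mm behind the grasp point. The pads swing forward as they close: fully open they stand 13 mm farther back than shut.
Start: joints at [-1.333, 0.398, 0.045, 1.537, -0.019, 1.207, -0.051], TCP at [0.215, 0.614, 0.231] pointing down, gripper open.
Joint ranges: [-2.82, 2.82], [-0.49, 2.23], [-1.37, 1.46], [0, 2.46], [-1.36, 4.5], [0.23, 2], [-2.94, 2.94]. Speed limits (rad/s): [2.57, 2.57, 3.14, 3.14, 3.14, 3.14, 3.14].

INTERFACE

Orientations are given as a rotation vector (axis times angle).
In Python, from plant import get_state, capture, get_calibration, job_done gives the robot as it stands.
- The arm moves only by the tool arm_command, never from a script. Its argument "increments" is a list of rows, each an object with "gripper": the closure, from 0 (fully open) to 1 (shut); "slide": the shift along the tool's x, y, z in m, a list of three; "spin": the turn about the tool's z in rad. In form: [{"gripper": gripper, "slide": [tx, ty, tz], "spin": spin}, ...]. A call has 1 to 20 rows; each row shifts and turns the pose as measured when the row begins, along the tool's axes as they then stand; what a row does not reach is not made up. A row lasts 1/10 s, in which the tool goes at most 50 mm and 8.59 degrees, less where a joint would pass 70% of its speed; a pose out of reach is approached as far as the arm can. A call is refused whole if a number of a shift passes 0.05 or a number of a turn 0.15, either way. A call with a gripper value outside its range is refused whole. The fingers move at their own pace and stop on an object; "newtons" is the grip in N (left out, the last holds). Time passes only in rows, so rows that do not move let the fingers close. It gives the time, the measured TCP pose, the force and the opening at its end, in the units of the state.
- get_state(): the state, without advancing time (a new reading comes with each control period).
- capture(name): name is "side" or "top" or "wrist"; returns the picture (384x512x3 uint8, red, green, blue); there is no depth.
- get_calibration(name): a dict with "mtx" (3x3 intrinsics, pixels), "rvec" (rotation vector, rad) and "tvec" (3), from world to camera coordinates, as OpenCV has them. Camera axes: x right, y down, z forward; pixel columns grow to the right and rows downward; lengths in m; the calibration is good to about 2 mm. The wrist camera is an equidistant fisheye: a pixel r from the principal point sees the ray r / f radians off the axis. A picture is of the moment at which its call begins: read the wrist's pose just before it. get_calibration takes no time and is no camera call; for the wrist camera it gives the pose at the moment of the call.
- job_done(): hands the job in, once; it reports no verdict.
The state is a dict: "time_s": time; "joint_positions": joint angles; "joint_velocities": joint speeds; "tau": joint torques, N m; "eef_pos": TCP position; "tcp_rot": TCP orientation; "force": force on the tool from outside, world axes, zero at the start; "moment": the same for the moment, N m; "width": opening from 0.0 (shut) to 1.0 (fully open).
Only numpy, scipy, OpenCV 4.12 (cv2) and the standard library are available. Lean on these libraries where they do the work, as an engineer would, in place of code of your own. Each camera call takes 0.05 s, during which the arm holds its last target.

TASK

The red medicine cassette, in the middle of the stack between the blue and the white one, has to go out to the ward. Lift the blue cassette off it and set it aside, lay the red one flat in the green basket, then put the blue one back squarely on the white one, lined up with it. Keep all three upright, and leave the white one where it stands.

Things in the scene. Friction and masses are not known exactly. Their poses are not given: they have to be found in the camera images.
- red_cassette: closed red plastic cassette, 140 mm long (its x), 62 mm wide (its y) and 44 mm high, about 0.2 kg, flat all round, not interlocking; origin at the centre of its underside, z up. It starts in the middle of the stack, on the white one, up to about 6 mm off and turned up to 3 degrees from it.
- blue_cassette: closed blue plastic cassette, 140 mm long (its x), 62 mm wide (its y) and 44 mm high, about 0.2 kg, flat all round, not interlocking; origin at the centre of its underside, z up. It starts on top of the red one, about as loosely aligned. Another stack (yellow, grey, purple) on the bench is not part of the job.
- white_cassette: closed white plastic cassette, 140 mm long (its x), 62 mm wide (its y) and 44 mm high, about 0.2 kg, flat all round, not interlocking; origin at the centre of its underside, z up. Bottom of the stack, loose on a fixed 3 mm grey mat. The mat's other half is always clear: room for a cassette parallel to the white one, 120 mm from it along its -y (robot's right), at the same height.
- basket_in (a point): centre of the inner floor of the fixed open green basket, z up, x along its long side. Outside 230 mm (x) by 170 mm (y) by 55 mm high, walls and floor 4 mm thick, empty.
Not all that is in view belongs to the job. Leave any pink look-alike of the white_cassette alone. There is more than one size of the blue_cassette; the one meant has the size given above.

How it is judged:
By the outcome, as a careful person would: the job done as asked, in the order asked, and still so for the second after the job is handed in, with the robot touching nothing.
It also fails if it takes over 64 s, if anything falls off the work surface, if the arm or the gripper's body presses on something with over 40 N, if the wrist force passes 120 N, or if a joint passes its speed limit or range.

## Working session

There is one attempt and no reset: what is moved stays moved. The work goes in short steps, Python scripts to look and compute and a tool call to move; the robot and the scene stay as the last step left them, time stands still between calls to the robot, and variables do not carry over. Pictures are saved under pics/ and viewed, and the job is handed in when it is done.

Besides the shell and the picture viewer there is one more tool, called after "Call:" as name([rows], argument=value, ...), one row to a line, values as JSON. arm_command: Moves the arm, as the interface text tells. Its arguments: {"type":"object","properties":{"increments":{"type":"array","items":{"type":"object","properties":{"gripper":{"type":"number"},"slide":{"type":"array","items":{"type":"number"}},"spin":{"type":"number"}}}},"newtons":{"type":"number"}},"required":["increments"]}

```bash
ls; mkdir -p pics; python3 - <<'E'
from plant import *
import cv2
s=get_state();print({k:s[k] for k in('time_s','eef_pos','tcp_rot','width','force')})
for n in('side','top','wrist'):
    c=get_calibration(n);print(n,c)
    cv2.imwrite(f'pics/{n}0.png',capture(n)[:,:,::-1])
E
```

```text
pics
{'time_s': 0.0, 'eef_pos': array([0.2145679 , 0.61287674, 0.23023806]), 'tcp_rot': array([-0.52632529, -3.09697919,  0.00312877]), 'width': 0.9994436269048648, 'force': array([-0.17963233,  0.62599206,  0.88221644])}
side {'mtx': array([[494.17426165,   0.        , 260.41690515],
       [  0.        , 494.17426165, 186.11182075],
       [  0.        ,   0.        ,   1.        ]]), 'rvec': array([ 2.2438733 , -0.16736019,  0.10870737]), 'tvec': array([-0.34236758,  0.12211665,  1.39364515])}
top {'mtx': array([[414.44252378,   0.        , 257.57475761],
       [  0.        , 414.44252378, 185.12981372],
       [  0.        ,   0.        ,   1.        ]]), 'rvec': array([ 2.1174404 , -2.15799714,  0.18915481]), 'tvec': array([0.04388187, 0.36199149, 1.20959333])}
wrist {'mtx': array([[297.31863964,   0.        , 254.1457259 ],
       [  0.        , 297.31863964, 189.49409387],
       [  0.        ,   0.        ,   1.        ]]), 'rvec': array([-2.35213217, -1.67029712, -0.25024261]), 'tvec': array([-0.64856441, -0.03996322,  0.38037517])}
```

View pics/side0.png

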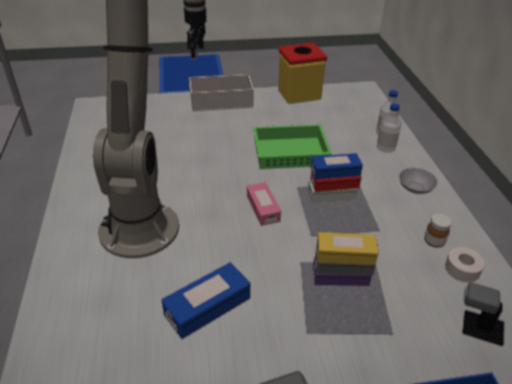

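View pics/top0.png

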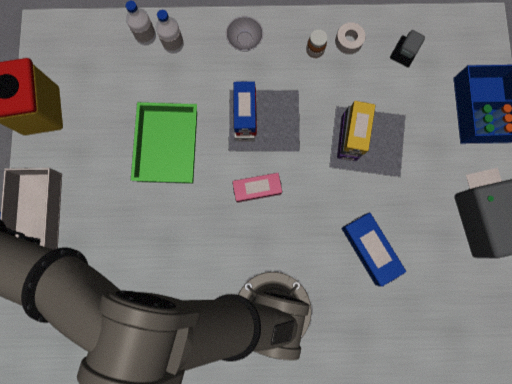

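View pics/wrist0.png

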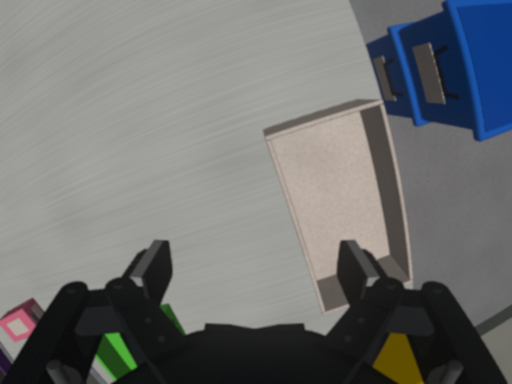

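```bash
cat > h.py <<'E'
import numpy as np, cv2
from plant import *
from scipy.spatial.transform import Rotation as R
def cam(n):
    c=get_calibration(n);Rm=cv2.Rodrigues(c['rvec'])[0];return c['mtx'],Rm,np.array(c['tvec']).ravel()
def cast(n,px,z,C=None):
    K,Rm,t=C or cam(n);o=-Rm.T@t;px=np.atleast_2d(px).astype(float)
    if n=='wrist':
        d=(px-K[:2,2])/K[0,0];r=np.linalg.norm(d,axis=1,keepdims=True)+1e-12
        v=np.hstack([d/r*np.sin(r),np.cos(r)])
    else: v=np.hstack([(px-K[:2,2])/K[0,0],np.ones((len(px),1))])
    w=v@Rm; s=(z-o[2])/w[:,2]; return o+w*s[:,None]
def proj(n,P,C=None):
    K,Rm,t=C or cam(n);q=np.atleast_2d(P)@Rm.T+t
    if n=='wrist':
        rr=np.hypot(q[:,0],q[:,1]);th=np.arctan2(rr,q[:,2]);return q[:,:2]/(rr[:,None]+1e-12)*th[:,None]*K[0,0]+K[:2,2]
    return q[:,:2]/q[:,2:]*K[0,0]+K[:2,2]
def crop(img,x0,y0,x1,y1,name,s=6):
    cv2.imwrite(f'pics/{name}.png',cv2.resize(img[y0:y1,x0:x1,::-1],None,fx=s,fy=s,interpolation=cv2.INTER_CUBIC))
def hsv(img): return cv2.cvtColor(img,cv2.COLOR_RGB2HSV)
E
python3 - <<'E'
from h import *
t=cv2.imread('pics/top0.png')[:,:,::-1];s=cv2.imread('pics/side0.png')[:,:,::-1]
crop(t,120,70,310,195,'t0c',4);crop(s,240,110,390,240,'s0c',5)
E
```

```text
(no output)
```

View pics/t0c.png

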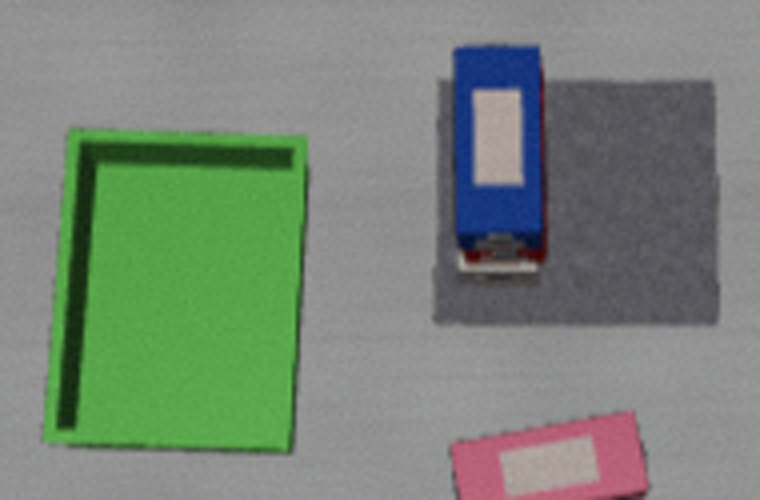

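View pics/s0c.png

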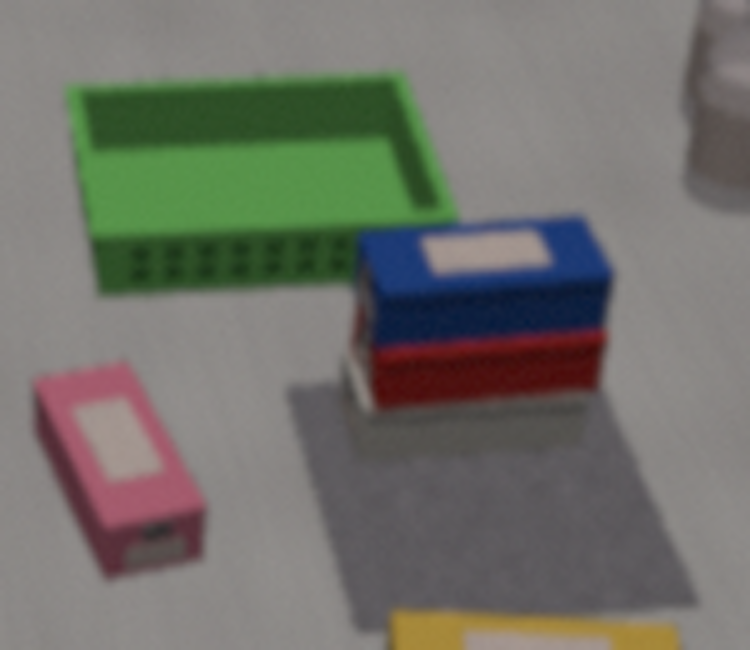

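```bash
python3 - <<'E'
from h import *
np.set_printoptions(precision=4,suppress=True)
def t(p):return np.array(p)/4+[120,70]-.375
def rep(n,P):
    print(n,P[:,:2].tolist() and P[:,:2].round(4).tolist(),'c',P.mean(0)[:2],'edges',np.linalg.norm(np.roll(P,-1,0)-P,axis=1))
    e=P[0]-P[3]+P[1]-P[2]; print(' yaw',np.degrees(np.arctan2(e[1],e[0])))
rep('blue',cast('top',t([(455,47),(541,47),(541,236),(457,236)]),.135))
rep('bask',cast('top',t([(70,130),(306,137),(292,451),(44,442)]),.055))
rep('mat',cast('top',t([(437,80),(714,80),(718,323),(433,323)]),.003))
im=cv2.imread('pics/top0.png')[:,:,::-1];H=hsv(im)
m=((H[...,0]>105)&(H[...,0]<130)&(H[...,1]>150)).astype(np.uint8)
m[:, :215]=0;m[:,275:]=0;m[:70]=0;m[155:]=0
print(cv2.boundingRect(m)); print(im[100:135,238].tolist())
g=(cv2.inRange(H,(50,120,40),(75,255,255)));c=max(cv2.findContours(g,0,2)[0],key=cv2.contourArea);r=cv2.minAreaRect(c);print(r)
rep('bask2',cast('top',cv2.boxPoints(r),.055))
E
```

```text
blue [[0.6467, 0.1013], [0.6457, 0.0399], [0.5056, 0.0425], [0.5066, 0.1013]] c [0.5762 0.0713] edges [0.0614 0.1401 0.0588 0.1401]
 yaw -0.5249276547694537
bask [[0.6201, 0.3969], [0.6115, 0.2185], [0.3703, 0.2275], [0.3803, 0.409]] c [0.4955 0.3129] edges [0.1786 0.2414 0.1818 0.2401]
 yaw -2.5083697714617412
mat [[0.6771, 0.122], [0.6735, -0.0985], [0.4744, -0.0944], [0.4784, 0.1267]] c [0.5759 0.0139] edges [0.2205 0.1991 0.2211 0.1988]
 yaw -1.25818436822176
(234, 82, 22, 50)
[[96, 105, 137], [94, 105, 138], [93, 107, 136], [92, 105, 135], [95, 106, 141], [95, 107, 140], [96, 106, 139], [98, 108, 140], [97, 109, 140], [92, 104, 137], [97, 107, 139], [95, 106, 139], [95, 107, 138], [100, 108, 140], [99, 108, 142], [86, 101, 134], [51, 71, 120], [26, 54, 126], [23, 52, 126], [21, 54, 127], [25, 56, 126], [22, 51, 124], [25, 54, 128], [24, 54, 127], [24, 56, 127], [29, 61, 131], [27, 59, 132], [23, 52, 119], [13, 36, 88], [9, 25, 58], [18, 26, 53], [29, 36, 56], [45, 24, 41], [64, 12, 11], [64, 11, 7]]
((163.8043670654297, 142.02883911132812), (61.456356048583984, 79.60604095458984), 3.5035314559936523)
bask2 [[0.381, 0.4088], [0.6256, 0.4018], [0.6105, 0.2161], [0.3665, 0.2291]] c [0.4959 0.3139] edges [0.2447 0.1863 0.2443 0.1802]
 yaw 85.3773030838538
```

```bash
cat >> h.py <<'E'
def pose():
    s=get_state();return np.array(s['eef_pos']),R.from_rotvec(s['tcp_rot'])
def to(target,yawx=None,n=None):
    """tool-frame slide to reach world TCP target, and spin so tool x has heading yawx (deg, mod 180)"""
    p,r=pose();M=r.as_matrix();d=M.T@(np.array(target)-p)
    h=np.degrees(np.arctan2(M[1,0],M[0,0]))
    print('TCP',p.round(4),'xhead %.2f'%h,'tilt %.2f'%np.degrees(np.arccos(-M[2,2])))
    print('slide',d.round(4))
    if yawx is not None:
        a=-(yawx-h); a=(a+90)%180-90; print('spin total rad %.4f (alt half turn %.3f)'%(np.radians(a),np.radians(a-180*np.sign(a))))
E
python3 - <<'E'
from h import *
np.set_printoptions(precision=4,suppress=True)
to([.576,.071,.30],-1)
p,r=pose();print(r.as_matrix())
K,Rm,t=cam('wrist');o=-Rm.T@t;print('cam in tool',r.as_matrix().T@(o-p),'\n',r.as_matrix().T@Rm.T)
E
```

```text
TCP [0.2146 0.613  0.2305] xhead 160.71 tilt 0.09
slide [-0.5202 -0.3923 -0.0688]
spin total rad -0.3193 (alt half turn 2.822)
[[-0.9438  0.3304 -0.0004]
 [ 0.3304  0.9438 -0.0015]
 [-0.0001 -0.0015 -1.    ]]
cam in tool [ 0.0748 -0.0004 -0.1434] 
 [[ 0.0006 -0.9552 -0.2958]
 [ 1.      0.0006 -0.0002]
 [ 0.0004 -0.2958  0.9552]]
```

Call:
arm_command([
  {"gripper":0,"slide":[-0.02,-0.015,-0.04],"spin":0},
  {"gripper":0,"slide":[-0.03,-0.024,-0.03],"spin":0},
  {"gripper":0,"slide":[-0.036,-0.027,0],"spin":0},
  {"gripper":0,"slide":[-0.036,-0.027,0],"spin":0},
  {"gripper":0,"slide":[-0.036,-0.027,0],"spin":0},
  {"gripper":0,"slide":[-0.036,-0.027,0],"spin":0},
  {"gripper":0,"slide":[-0.036,-0.027,0],"spin":0},
  {"gripper":0,"slide":[-0.036,-0.027,0],"spin":0},
  {"gripper":0,"slide":[-0.036,-0.027,0],"spin":0},
  {"gripper":0,"slide":[-0.036,-0.027,0],"spin":0},
  {"gripper":0,"slide":[-0.036,-0.027,0],"spin":0},
  {"gripper":0,"slide":[-0.036,-0.027,0],"spin":0},
  {"gripper":0,"slide":[-0.03,-0.027,0],"spin":0},
  {"gripper":0,"slide":[-0.02,-0.02,0],"spin":0},
  {"gripper":0,"slide":[0,0,0],"spin":-0.1},
  {"gripper":0,"slide":[0,0,0],"spin":-0.1},
  {"gripper":0,"slide":[0,0,0],"spin":-0.1},
  {"gripper":0,"slide":[0,0,0],"spin":0},
])

```text
time_s: 1.95
eef_pos: [0.5413, 0.1028, 0.298]
tcp_rot: [-0.04, -3.136, 0.012]
force: [-0.2, 0.2, 1.0]
width: 1.0
```

```bash
python3 - <<'E'
from h import *
to([.576,.071,.20],-1)
w=capture('wrist');cv2.imwrite('pics/w1.png',w[:,:,::-1])
w=capture('side');cv2.imwrite('pics/s1.png',w[:,:,::-1])
E
```

```text
TCP [0.5413 0.1028 0.298 ] xhead 178.53 tilt 0.54
slide [-0.036  -0.0302  0.098 ]
spin total rad -0.0082 (alt half turn 3.133)
```

View pics/w1.png

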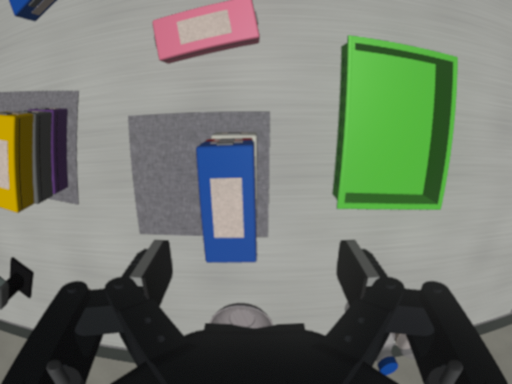

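```bash
python3 - <<'E'
from h import *
w=cv2.imread('pics/w1.png')[:,:,::-1]
crop(w,180,120,280,275,'w1c',5)
crop(w,325,25,470,220,'w1b',4)
E
```

```text
(no output)
```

View pics/w1c.png

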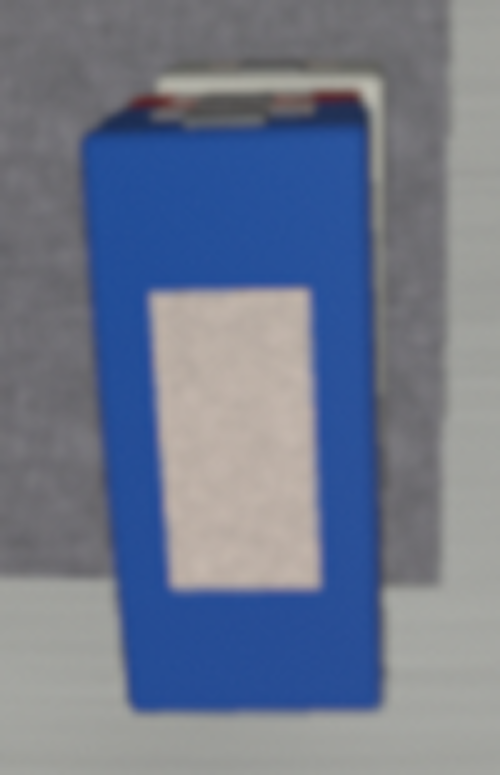

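View pics/w1b.png

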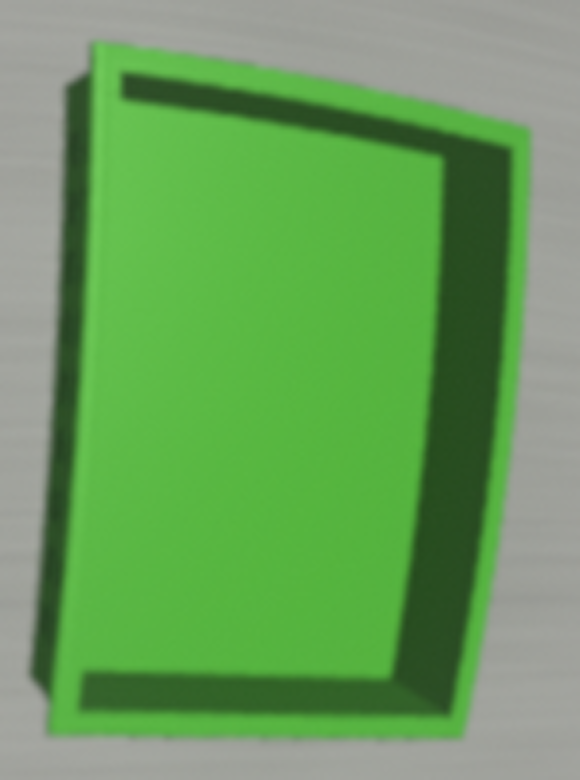

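```bash
cat >> h.py <<'E'
np.set_printoptions(precision=4,suppress=True)
def rep(n,P):
    # order: any cyclic; prints centre, edges, headings of edges
    e=np.roll(P,-1,0)-P
    print(n,'c',P.mean(0)[:2],'edges',np.linalg.norm(e,axis=1),'head',np.degrees(np.arctan2(e[:,1],e[:,0])))
E
python3 - <<'E'
from h import *
c=lambda p,x,y,s:np.array(p)/s+[x,y]-.5+.5/s
P=cast('wrist',c([(82,138),(368,125),(383,709),(130,712)],180,120,5),.135);rep('blue',P);print(P)
rep('bask',cast('wrist',c([(92,42),(530,128),(466,740),(48,735)],325,25,4),.055))
rep('bfloor',cast('wrist',c([(443,152),(390,680)],325,25,4),.004))
to([.576,.071,.20],-1)
E
```

```text
blue c [0.5809 0.0705] edges [0.0604 0.1382 0.0609 0.1379] head [ 90.5947  -0.1137 -89.6062 179.6725]
[[0.5121 0.0405 0.135 ]
 [0.5115 0.1009 0.135 ]
 [0.6497 0.1007 0.135 ]
 [0.6501 0.0397 0.135 ]]
bask c [0.5002 0.3125] edges [0.1807 0.2414 0.1826 0.2402] head [ 87.2172  -2.4073 -93.1668 177.1411]
bfloor c [0.5036 0.3941] edges [0.2257 0.2257] head [ -2.9334 177.0666]
TCP [0.5413 0.1031 0.298 ] xhead 178.43 tilt 0.54
slide [-0.0361 -0.0303  0.0981]
spin total rad -0.0099 (alt half turn 3.132)
```

Call:
arm_command([
  {"gripper":0,"slide":[-0.02,-0.016,0.03],"spin":-0.014},
  {"gripper":0,"slide":[-0.02,-0.016,0.04],"spin":-0.014},
  {"gripper":0,"slide":[0,0,0.03],"spin":0},
  {"gripper":0,"slide":[0,0,0],"spin":0},
  {"gripper":0,"slide":[0,0,0],"spin":0},
])

```text
time_s: 2.55
eef_pos: [0.5829, 0.0718, 0.1975]
tcp_rot: [-0.002, -3.141, 0.008]
force: [0.0, -0.6, 0.2]
width: 0.998
```

```bash
python3 - <<'E'
from h import *
to([.580,.0705,.092],0)
w=capture('wrist');cv2.imwrite('pics/w2.png',w[:,:,::-1])
E
```

```text
TCP [0.5829 0.0718 0.1975] xhead 179.93 tilt 0.29
slide [ 0.0029 -0.0008  0.1055]
spin total rad -0.0012 (alt half turn 3.140)
```

View pics/w2.png

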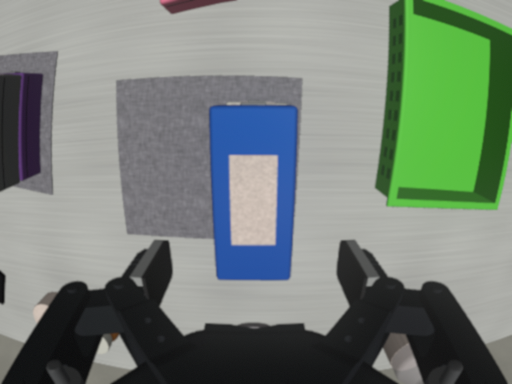

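Call:
arm_command([
  {"gripper":0,"slide":[0.001,-0.0006,0.03],"spin":0},
  {"gripper":0,"slide":[0.001,0,0.03],"spin":0},
  {"gripper":0,"slide":[0,0,0.025],"spin":0},
  {"gripper":0,"slide":[0,0,0.015],"spin":0},
  {"gripper":0,"slide":[0,0,0.006],"spin":0},
  {"gripper":0,"slide":[0,0,0],"spin":0},
  {"gripper":0,"slide":[0,0,0],"spin":0},
])

```text
time_s: 3.3
eef_pos: [0.5904, 0.0781, 0.103]
tcp_rot: [-0.006, 3.118, 0.007]
force: [-0.2, 0.4, -0.6]
width: 1.0
```

```bash
python3 - <<'E'
from h import *
to([.580,.0705,.090],0)
w=capture('side');crop(w,240,60,420,240,'s2',4)
E
```

```text
TCP [0.5904 0.0781 0.103 ] xhead -179.77 tilt 1.37
slide [ 0.0107 -0.0076  0.0127]
spin total rad 0.0040 (alt half turn -3.138)
```

View pics/s2.png

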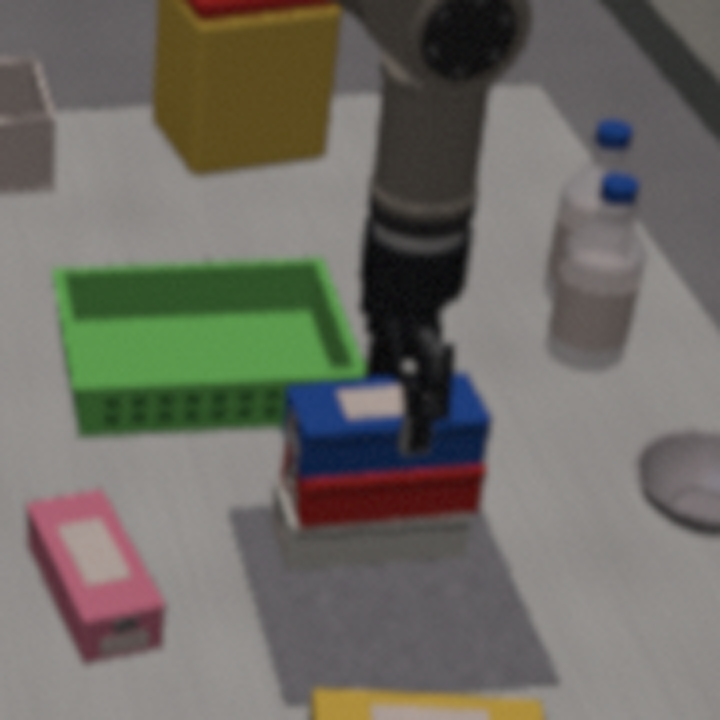

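Call:
arm_command([
  {"gripper":0,"slide":[0.005,-0.004,0.004],"spin":0.002},
  {"gripper":0,"slide":[0.005,-0.004,0.004],"spin":0.002},
  {"gripper":0,"slide":[0,0,0.003],"spin":0},
  {"gripper":0,"slide":[0,0,0],"spin":0},
])

```text
time_s: 3.75
eef_pos: [0.5814, 0.0694, 0.0936]
tcp_rot: [0.001, 3.114, 0.009]
force: [-0.4, -0.2, -0.6]
width: 0.998
```

```bash
python3 - <<'E'
from h import *
to([.580,.0705,.090],0)
print(get_state()['joint_velocities'],get_state()['joint_positions'])
E
```

```text
TCP [0.5814 0.0694 0.0936] xhead 179.94 tilt 1.64
slide [0.0015 0.0011 0.0036]
spin total rad -0.0010 (alt half turn 3.141)
[ 0.0029 -0.0094  0.0068  0.0091  0.0028  0.0029  0.0008] [-0.4823  0.4336  0.3696  1.8645 -0.2056  0.8511  1.5578]
```

Call:
arm_command([
  {"gripper":0,"slide":[0.001,0.001,0.004],"spin":0},
  {"gripper":0,"slide":[0,0,0],"spin":0},
  {"gripper":0.5,"slide":[0,0,0],"spin":0},
  {"gripper":0.6,"slide":[0,0,0],"spin":0},
  {"gripper":0.6,"slide":[0,0,0],"spin":0},
  {"gripper":0.6,"slide":[0,0,0],"spin":0},
], newtons=40)

```text
time_s: 4.35
eef_pos: [0.5806, 0.0707, 0.0892]
tcp_rot: [0.001, 3.114, 0.009]
force: [-1.2, 0.3, 0.1]
width: 0.724
```

```bash
python3 - <<'E'
from h import *
to([.580,.0705,.090],0)
print(get_state()['force'])
w=capture('side');crop(w,240,60,420,240,'s3',4)
E
```

```text
TCP [0.5806 0.0707 0.0892] xhead 179.95 tilt 1.64
slide [ 0.0006 -0.0002 -0.0008]
spin total rad -0.0009 (alt half turn 3.141)
[-1.2379  0.3078  0.0759]
```

View pics/s3.png

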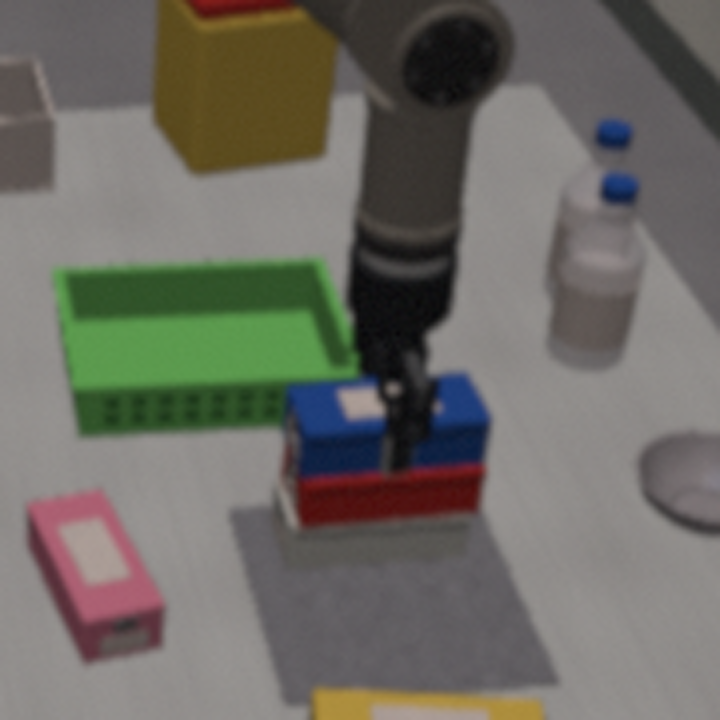

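Call:
arm_command([
  {"gripper":0.6,"slide":[0,0,-0.005],"spin":0},
  {"gripper":0.6,"slide":[0,0,-0.01],"spin":0},
  {"gripper":0.6,"slide":[0,0,-0.015],"spin":0},
  {"gripper":0.6,"slide":[0,0,-0.015],"spin":0},
  {"gripper":0.6,"slide":[0,0,-0.01],"spin":0},
  {"gripper":0.6,"slide":[0,0,0],"spin":0},
])

```text
time_s: 5.0
eef_pos: [0.5771, 0.07, 0.1466]
tcp_rot: [0.002, 3.118, 0.008]
force: [-0.5, 0.2, -2.0]
width: 0.723
```

```bash
python3 - <<'E'
from h import *
to([.580,-.05,.145],0)
print(get_state()['force'])
w=capture('side');crop(w,240,60,420,240,'s4',4)
w=capture('wrist');cv2.imwrite('pics/w4.png',w[:,:,::-1])
E
```

```text
TCP [0.5771 0.07   0.1466] xhead 179.94 tilt 1.41
slide [-0.003 -0.12   0.001]
spin total rad -0.0011 (alt half turn 3.141)
[-0.5133  0.1801 -1.9694]
```

View pics/s4.png

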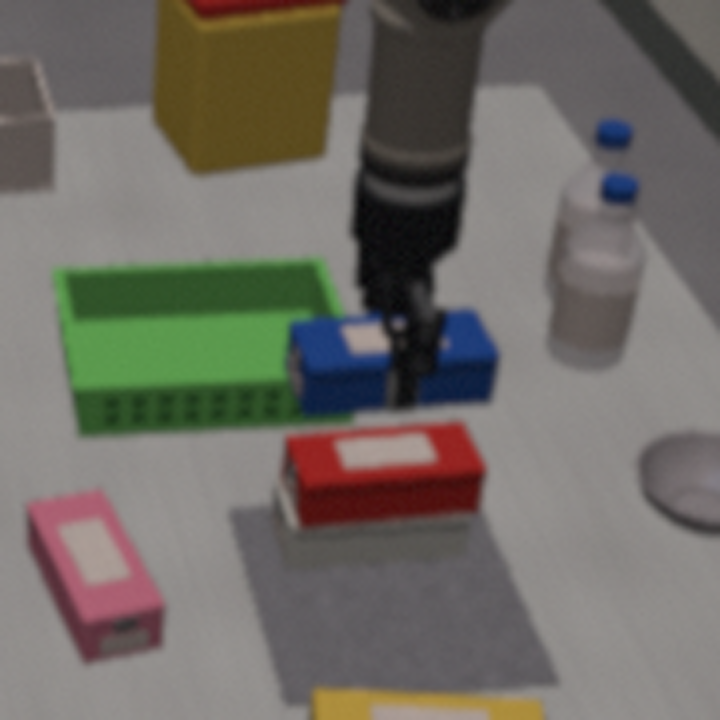

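View pics/w4.png

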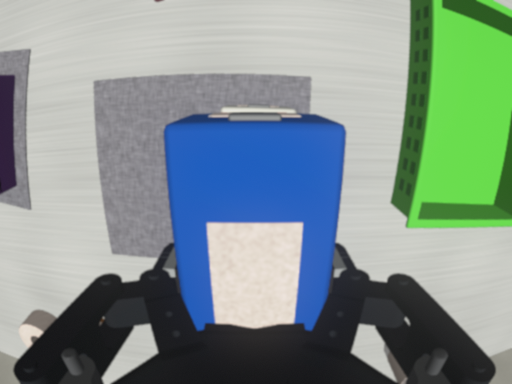

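Call:
arm_command([
  {"gripper":0.6,"slide":[0,-0.015,0],"spin":0},
  {"gripper":0.6,"slide":[0,-0.03,0],"spin":0},
  {"gripper":0.6,"slide":[0,-0.03,0],"spin":0},
  {"gripper":0.6,"slide":[0,-0.025,0.01],"spin":0},
  {"gripper":0.6,"slide":[0,-0.01,0.02],"spin":0},
  {"gripper":0.6,"slide":[0,-0.005,0.025],"spin":0},
  {"gripper":0.6,"slide":[0,0,0.025],"spin":0},
  {"gripper":0.6,"slide":[0,0,0.015],"spin":0},
  {"gripper":0.6,"slide":[0,0,0],"spin":0},
])

```text
time_s: 6.0
eef_pos: [0.5719, -0.0614, 0.0408]
tcp_rot: [0.011, 3.13, -0.004]
force: [-0.8, -0.1, -2.9]
width: 0.722
```

```bash
python3 - <<'E'
from h import *
to([.578,-.05,.003],0)
print(get_state()['force'])
E
```

```text
TCP [ 0.5719 -0.0614  0.0408] xhead 179.61 tilt 0.68
slide [-0.0056  0.0115  0.0379]
spin total rad -0.0069 (alt half turn 3.135)
[-0.8445 -0.0935 -2.9325]
```

Call:
arm_command([
  {"gripper":0.6,"slide":[-0.003,0.006,0.006],"spin":-0.003},
  {"gripper":0.6,"slide":[-0.003,0.006,0.01],"spin":-0.003},
  {"gripper":0.6,"slide":[0,0,0.01],"spin":0},
  {"gripper":0.6,"slide":[0,0,0.004],"spin":0},
  {"gripper":0.6,"slide":[0,0,0],"spin":0},
])

```text
time_s: 6.5
eef_pos: [0.58, -0.0492, 0.0097]
tcp_rot: [-0.0, 3.128, -0.005]
force: [-0.2, 0.5, -2.7]
width: 0.723
```

```bash
python3 - <<'E'
from h import *
to([.578,-.05,.003],0)
print(get_state()['force'])
E
```

```text
TCP [ 0.58   -0.0492  0.0097] xhead -179.99 tilt 0.80
slide [ 0.0021 -0.0007  0.0067]
spin total rad 0.0001 (alt half turn -3.141)
[-0.2328  0.5179 -2.7475]
```

Call:
arm_command([
  {"gripper":0.6,"slide":[0,0,0.004],"spin":0},
  {"gripper":0.6,"slide":[0,0,0.002],"spin":0},
  {"gripper":0.6,"slide":[0,0,0.001],"spin":0},
  {"gripper":0.6,"slide":[0,0,0],"spin":0},
])

```text
time_s: 6.9
eef_pos: [0.5808, -0.0495, 0.003]
tcp_rot: [-0.0, 3.126, -0.005]
force: [0.0, -1.1, -3.7]
width: 0.719
```

```bash
python3 - <<'E'
from h import *
to([.578,-.05,.001],0)
print(get_state()['force'])
E
```

```text
TCP [ 0.5808 -0.0495  0.003 ] xhead -179.99 tilt 0.90
slide [ 0.0029 -0.0005  0.002 ]
spin total rad 0.0001 (alt half turn -3.141)
[ 0.0454 -1.1    -3.6645]
```

Call:
arm_command([
  {"gripper":0.6,"slide":[0,0,0.0015],"spin":0},
  {"gripper":0.6,"slide":[0,0,0],"spin":0},
])

```text
time_s: 7.1
eef_pos: [0.5813, -0.0497, 0.0021]
tcp_rot: [0.0, 3.125, -0.005]
force: [0.4, -0.2, -2.9]
width: 0.717
```

```bash
python3 - <<'E'
from h import *
to([.578,-.05,.001],0)
print(get_state()['force'])
w=capture('side');crop(w,260,110,440,290,'s5',4)
E
```

```text
TCP [ 0.5813 -0.0497  0.0021] xhead 180.00 tilt 0.96
slide [ 0.0033 -0.0003  0.001 ]
spin total rad -0.0001 (alt half turn 3.142)
[ 0.4423 -0.2098 -2.9261]
```

View pics/s5.png

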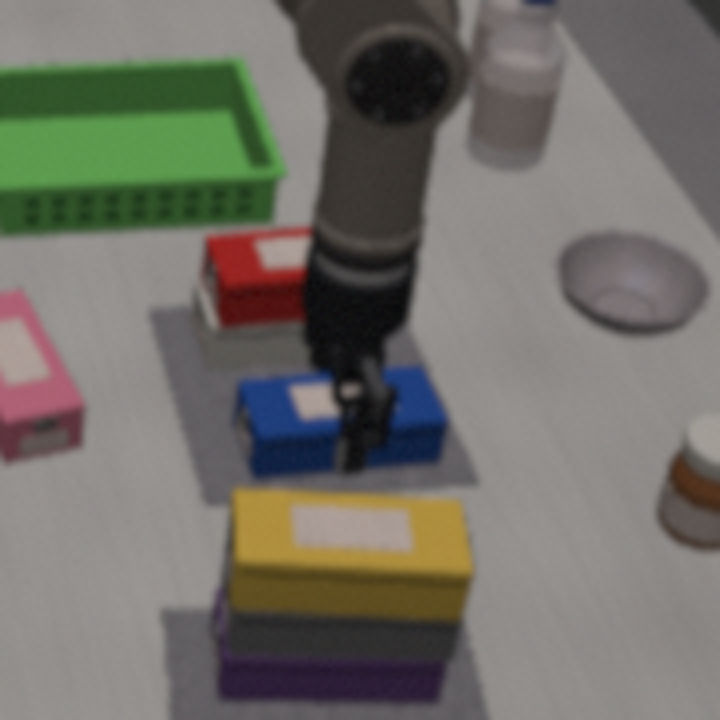

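Call:
arm_command([
  {"gripper":0.6,"slide":[0,0,0.0015],"spin":0},
  {"gripper":0.6,"slide":[0,0,0],"spin":0},
  {"gripper":0.6,"slide":[0,0,0.001],"spin":0},
  {"gripper":0.6,"slide":[0,0,0],"spin":0},
])

```text
time_s: 7.55
eef_pos: [0.5818, -0.0499, 0.0015]
tcp_rot: [0.001, 3.124, -0.004]
force: [-0.1, -0.8, -2.0]
width: 0.722
```

```bash
python3 - <<'E'
from h import *
to([.578,-.05,.001],0)
print(get_state()['force'])
E
```

```text
TCP [ 0.5818 -0.0499  0.0015] xhead 179.97 tilt 1.01
slide [ 0.0038 -0.0001  0.0004]
spin total rad -0.0005 (alt half turn 3.141)
[-0.0976 -0.8136 -2.0087]
```

Call:
arm_command([
  {"gripper":0.4,"slide":[0,0,0.001],"spin":0},
  {"gripper":0.0,"slide":[0,0,0],"spin":0},
  {"gripper":0.0,"slide":[0,0,0],"spin":0},
  {"gripper":0,"slide":[0,0,0],"spin":0},
  {"gripper":0,"slide":[0,0,-0.01],"spin":0},
  {"gripper":0,"slide":[0,0,-0.02],"spin":0},
  {"gripper":0,"slide":[0,0,-0.03],"spin":0},
  {"gripper":0,"slide":[0,0,-0.04],"spin":0},
  {"gripper":0,"slide":[0,0.015,-0.04],"spin":0},
  {"gripper":0,"slide":[0,0.03,-0.04],"spin":0},
  {"gripper":0,"slide":[0,0.04,-0.02],"spin":0},
  {"gripper":0,"slide":[0,0.03,0],"spin":0},
  {"gripper":0,"slide":[0,0,0],"spin":0},
  {"gripper":0,"slide":[0,0,0],"spin":0},
])

```text
time_s: 8.95
eef_pos: [0.5807, 0.0673, 0.2152]
tcp_rot: [0.01, 3.115, -0.001]
force: [-0.3, -0.9, 0.8]
width: 0.997
```

```bash
python3 - <<'E'
from h import *
to([.578,.068,.2],0)
print(get_calibration('wrist'))
w=capture('wrist');cv2.imwrite('pics/w6.png',w[:,:,::-1])
w=capture('side');cv2.imwrite('pics/s6.png',w[:,:,::-1])
E
```

```text
TCP [0.5807 0.0673 0.2152] xhead 179.64 tilt 1.50
slide [0.0031 0.0007 0.0151]
spin total rad -0.0064 (alt half turn 3.135)
{'mtx': array([[297.3186,   0.    , 254.1457],
       [  0.    , 297.3186, 189.4941],
       [  0.    ,   0.    ,   1.    ]]), 'rvec': array([-2.0496, -2.0382, -0.334 ]), 'tvec': array([-0.0698, -0.5895,  0.1771])}
```

View pics/w6.png

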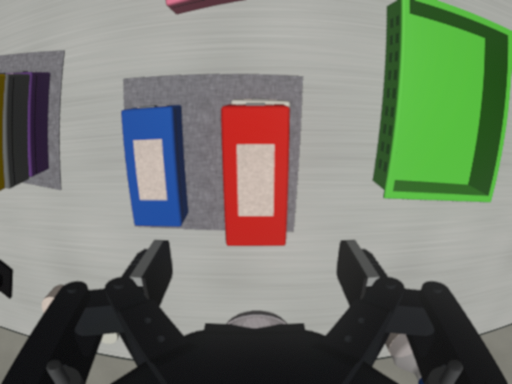

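View pics/s6.png

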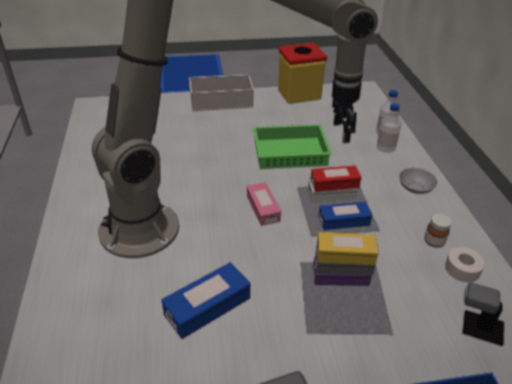

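```bash
cat >> h.py <<'E'
def rect(n,img,lo,hi,z,C,roi=None):
    m=cv2.inRange(hsv(img),lo,hi)
    if roi is not None:
        q=np.zeros_like(m);x0,y0,x1,y1=roi;q[y0:y1,x0:x1]=m[y0:y1,x0:x1];m=q
    m=cv2.morphologyEx(m,cv2.MORPH_OPEN,np.ones((3,3)))
    c=max(cv2.findContours(m,0,cv2.CHAIN_APPROX_NONE)[0],key=cv2.contourArea)
    c=cv2.convexHull(c)[:,0]
    P=cast(n,c,z,C); r=cv2.minAreaRect((P[:,:2]*1000).astype(np.float32))
    print('centre mm',np.round(r[0],1),'size',np.round(r[1],1),'ang',round(r[2],2),'pxbox',cv2.boundingRect(c)); return r
E
python3 - <<'E'
from h import *
im=cv2.imread('pics/w6.png')[:,:,::-1];C=cam('wrist')
H=hsv(im)
print(H[180,228],H[215,180],H[215,150],H[160,182],H[160,128],H[102,260],H[195,290])
rect('wrist',im,(0,170,120),(8,255,255),.091,C);rect('wrist',im,(170,170,120),(180,255,255),.091,C)
rect('wrist',im,(105,150,125),(125,255,255),.047,C,(100,90,200,240))
E
```

```text
[  1 209 194] [111 176 110] [109 196 159] [112 135  68] [109 191 159] [ 24  16 160] [150   6 120]
centre mm [581.5  67. ] size [ 59.6 136.5] ang 89.81 pxbox (222, 106, 67, 139)Traceback (most recent call last):
  File "<stdin>", line 5, in <module>
  File "h.py", line 41, in rect
    c=max(cv2.findContours(m,0,cv2.CHAIN_APPROX_NONE)[0],key=cv2.contourArea)
ValueError: max() iterable argument is empty
```

```bash
python3 - <<'E'
from h import *
im=cv2.imread('pics/w6.png')[:,:,::-1];C=cam('wrist')
rect('wrist',im,(105,150,125),(125,255,255),.047,C,(100,90,200,240))
to([.580,.067,.046],-.2)
E
```

```text
centre mm [581.3 -50. ] size [ 58.6 137.3] ang 89.85 pxbox (122, 107, 59, 119)
TCP [0.5803 0.0668 0.2144] xhead 179.56 tilt 1.42
slide [0.0045 0.0003 0.1683]
spin total rad -0.0043 (alt half turn 3.137)
```

Call:
arm_command([
  {"gripper":0,"slide":[0.002,0,0.02],"spin":-0.004},
  {"gripper":0,"slide":[0.001,0,0.03],"spin":0},
  {"gripper":0,"slide":[0,0,0.03],"spin":0},
  {"gripper":0,"slide":[0,0,0.025],"spin":0},
  {"gripper":0,"slide":[0,0,0.015],"spin":0},
  {"gripper":0,"slide":[0,0,0],"spin":0},
])

```text
time_s: 9.65
eef_pos: [0.5794, 0.0547, 0.0891]
tcp_rot: [0.03, 3.119, -0.01]
force: [-0.3, 0.5, -0.2]
width: 0.997
```

```bash
python3 - <<'E'
from h import *
to([.580,.067,.047],-.2)
E
```

```text
TCP [0.5794 0.0547 0.0891] xhead 178.89 tilt 1.34
slide [0.0006 0.0126 0.042 ]
spin total rad -0.0158 (alt half turn 3.126)
```

Call:
arm_command([
  {"gripper":0,"slide":[0,0.006,-0.002],"spin":-0.008},
  {"gripper":0,"slide":[0,0.006,0],"spin":-0.008},
  {"gripper":0,"slide":[0,0,0],"spin":0},
])

```text
time_s: 9.95
eef_pos: [0.5804, 0.065, 0.0926]
tcp_rot: [0.01, 3.118, -0.011]
force: [0.2, 0.7, 0.1]
width: 1.0
```

```bash
python3 - <<'E'
from h import *
to([.580,.067,.047],-.2)
E
```

```text
TCP [0.5804 0.065  0.0926] xhead 179.65 tilt 1.42
slide [0.0015 0.0023 0.0456]
spin total rad -0.0027 (alt half turn 3.139)
```

Call:
arm_command([
  {"gripper":0,"slide":[0.001,0.002,0.005],"spin":-0.003},
  {"gripper":0,"slide":[0,0,0.01],"spin":0},
  {"gripper":0,"slide":[0,0,0.01],"spin":0},
  {"gripper":0,"slide":[0,0,0.005],"spin":0},
  {"gripper":0,"slide":[0,0,0],"spin":0},
])

```text
time_s: 10.45
eef_pos: [0.5812, 0.0678, 0.0617]
tcp_rot: [0.003, 3.115, -0.01]
force: [-0.3, 0.3, 0.3]
width: 1.002
```

```bash
python3 - <<'E'
from h import *
to([.580,.067,.047],-.2)
E
```

```text
TCP [0.5812 0.0678 0.0617] xhead 179.91 tilt 1.58
slide [ 0.0016 -0.0007  0.0147]
spin total rad 0.0020 (alt half turn -3.140)
```

Call:
arm_command([
  {"gripper":0,"slide":[0.001,-0.0005,0.006],"spin":0.001},
  {"gripper":0,"slide":[0,0,0.006],"spin":0},
  {"gripper":0,"slide":[0,0,0.003],"spin":0},
  {"gripper":0,"slide":[0,0,0],"spin":0},
  {"gripper":0.5,"slide":[0,0,0],"spin":0},
  {"gripper":0.6,"slide":[0,0,0],"spin":0},
  {"gripper":0.6,"slide":[0,0,0],"spin":0},
  {"gripper":0.6,"slide":[0,0,0],"spin":0},
])

```text
time_s: 11.25
eef_pos: [0.5805, 0.0669, 0.0453]
tcp_rot: [0.005, 3.115, -0.01]
force: [-0.9, 0.2, -2.3]
width: 0.718
```

```bash
python3 - <<'E'
from h import *
to([.580,.067,.047],-.2)
print(get_state()['force'])
E
```

```text
TCP [0.5805 0.0669 0.0453] xhead 179.82 tilt 1.56
slide [ 0.0005  0.0001 -0.0017]
spin total rad 0.0003 (alt half turn -3.141)
[-0.8764  0.1814 -2.268 ]
```

Call:
arm_command([
  {"gripper":0.6,"slide":[0,0,-0.004],"spin":0},
  {"gripper":0.6,"slide":[0,0,-0.008],"spin":0},
  {"gripper":0.6,"slide":[0,0,-0.015],"spin":0},
  {"gripper":0.6,"slide":[0,0,-0.02],"spin":0},
  {"gripper":0.6,"slide":[0,0,-0.02],"spin":0},
  {"gripper":0.6,"slide":[0,0,-0.02],"spin":0},
  {"gripper":0.6,"slide":[0,0,-0.01],"spin":0},
  {"gripper":0.6,"slide":[0,0,0],"spin":0},
])

```text
time_s: 12.05
eef_pos: [0.5778, 0.0671, 0.1513]
tcp_rot: [0.006, 3.113, -0.009]
force: [0.4, -0.4, -3.0]
width: 0.719
```

```bash
python3 - <<'E'
from h import *
to([.498,.313,.14],-2.6)
print(get_state()['force'])
w=capture('side');crop(w,240,60,420,240,'s7',4)
E
```

```text
TCP [0.5778 0.0671 0.1513] xhead 179.77 tilt 1.66
slide [0.081  0.2456 0.0076]
spin total rad 0.0414 (alt half turn -3.100)
[ 0.3624 -0.4464 -3.0085]
```

View pics/s7.png

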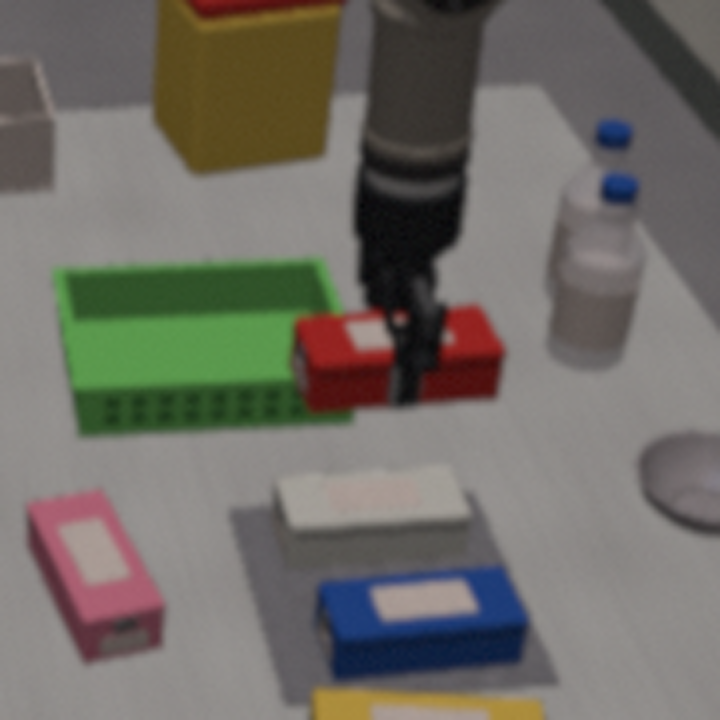

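Call:
arm_command([
  {"gripper":0.6,"slide":[0.004,0.012,0],"spin":0.005},
  {"gripper":0.6,"slide":[0.008,0.025,0],"spin":0.005},
  {"gripper":0.6,"slide":[0.011,0.034,0],"spin":0.005},
  {"gripper":0.6,"slide":[0.011,0.034,0],"spin":0.005},
  {"gripper":0.6,"slide":[0.011,0.034,0],"spin":0.005},
  {"gripper":0.6,"slide":[0.011,0.034,0],"spin":0.005},
  {"gripper":0.6,"slide":[0.008,0.025,0],"spin":0.005},
  {"gripper":0.6,"slide":[0.004,0.012,0],"spin":0.005},
  {"gripper":0.6,"slide":[0.002,0.006,0],"spin":0},
  {"gripper":0.6,"slide":[0,0,0],"spin":0},
])

```text
time_s: 13.1
eef_pos: [0.5, 0.2956, 0.1362]
tcp_rot: [0.073, 3.131, -0.022]
force: [-0.2, 0.4, -2.4]
width: 0.72
```

```bash
python3 - <<'E'
from h import *
to([.498,.313,.08],-2.6)
print(get_state()['force'])
E
```

```text
TCP [0.5    0.2956 0.1362] xhead 177.32 tilt 0.96
slide [0.0033 0.018  0.0559]
spin total rad -0.0014 (alt half turn 3.140)
[-0.1721  0.4016 -2.3556]
```

Call:
arm_command([
  {"gripper":0.6,"slide":[0.001,0.006,0],"spin":0},
  {"gripper":0.6,"slide":[0.001,0.01,0.004],"spin":0},
  {"gripper":0.6,"slide":[0,0.002,0.01],"spin":0},
  {"gripper":0.6,"slide":[0,0,0.015],"spin":0},
  {"gripper":0.6,"slide":[0,0,0.015],"spin":0},
  {"gripper":0.6,"slide":[0,0,0.01],"spin":0},
  {"gripper":0.6,"slide":[0,0,0],"spin":0},
])

```text
time_s: 13.8
eef_pos: [0.5024, 0.3075, 0.0776]
tcp_rot: [0.089, 3.13, -0.027]
force: [-0.8, -0.1, -2.4]
width: 0.722
```

```bash
python3 - <<'E'
from h import *
to([.498,.313,.004],-2.6)
print(get_state()['force'])
w=capture('side');crop(w,200,60,380,240,'s8',4)
w=capture('top');crop(w,80,70,280,220,'t8',4)
E
```

```text
TCP [0.5024 0.3075 0.0776] xhead 176.73 tilt 1.17
slide [0.0055 0.0065 0.0734]
spin total rad -0.0117 (alt half turn 3.130)
[-0.8176 -0.0774 -2.4085]
```

View pics/s8.png

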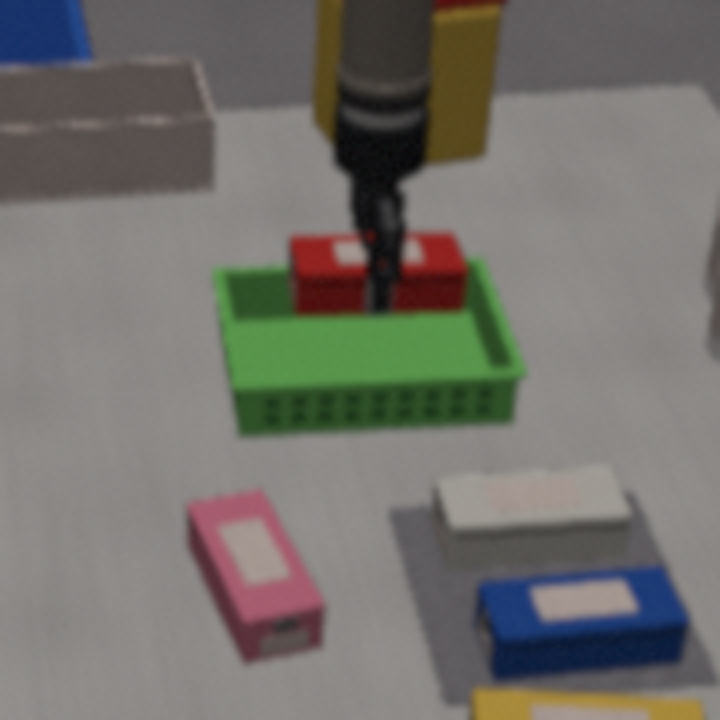

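View pics/t8.png

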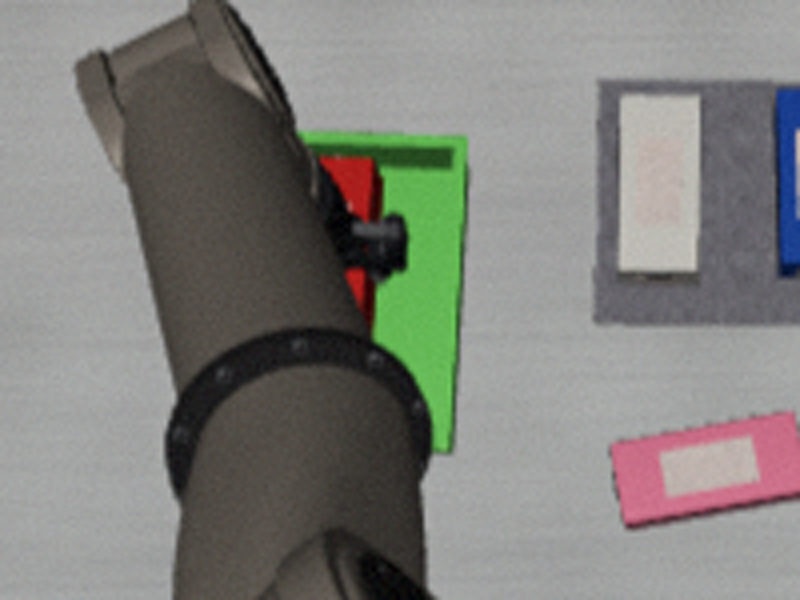

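Call:
arm_command([
  {"gripper":0.6,"slide":[0.002,0.003,0.008],"spin":-0.005},
  {"gripper":0.6,"slide":[0.003,0.003,0.012],"spin":-0.006},
  {"gripper":0.6,"slide":[0,0,0.015],"spin":0},
  {"gripper":0.6,"slide":[0,0,0.012],"spin":0},
  {"gripper":0.6,"slide":[0,0,0.006],"spin":0},
  {"gripper":0.6,"slide":[0,0,0],"spin":0},
])

```text
time_s: 14.5
eef_pos: [0.4999, 0.3164, 0.0239]
tcp_rot: [0.068, 3.125, -0.019]
force: [0.8, 0.2, -2.3]
width: 0.716
```

```bash
python3 - <<'E'
from h import *
to([.498,.313,.004],-2.6)
print(get_state()['force'])
E
```

```text
TCP [0.4999 0.3164 0.0239] xhead 177.52 tilt 1.12
slide [ 0.0021 -0.0033  0.02  ]
spin total rad 0.0020 (alt half turn -3.140)
[ 0.7507  0.2014 -2.3159]
```

Call:
arm_command([
  {"gripper":0.6,"slide":[0.001,-0.002,0.007],"spin":0.001},
  {"gripper":0.6,"slide":[0.001,-0.001,0.006],"spin":0.001},
  {"gripper":0.6,"slide":[0,0,0.004],"spin":0},
  {"gripper":0.6,"slide":[0,0,0.002],"spin":0},
  {"gripper":0.6,"slide":[0,0,0],"spin":0},
])

```text
time_s: 15.0
eef_pos: [0.4987, 0.3133, 0.0042]
tcp_rot: [0.072, 3.124, -0.017]
force: [-0.4, -0.4, -2.3]
width: 0.72
```

```bash
python3 - <<'E'
from h import *
to([.498,.313,.003],-2.6)
print(get_state()['force'])
E
```

```text
TCP [0.4987 0.3133 0.0042] xhead 177.37 tilt 1.16
slide [ 0.0007 -0.0004  0.0012]
spin total rad -0.0005 (alt half turn 3.141)
[-0.3749 -0.4209 -2.3085]
```

Call:
arm_command([
  {"gripper":0.6,"slide":[0,0,0.002],"spin":0},
  {"gripper":0.6,"slide":[0,0,0.001],"spin":0},
  {"gripper":0.6,"slide":[0,0,0],"spin":0},
])

```text
time_s: 15.3
eef_pos: [0.4993, 0.3137, 0.0028]
tcp_rot: [0.072, 3.123, -0.015]
force: [0.7, 0.2, -1.5]
width: 0.723
```

```bash
python3 - <<'E'
from h import *
to([.498,.313,.003],-2.6)
print(get_state()['force'])
E
```

```text
TCP [0.4993 0.3137 0.0028] xhead 177.35 tilt 1.15
slide [ 0.0012 -0.0008 -0.0002]
spin total rad -0.0008 (alt half turn 3.141)
[ 0.6837  0.1713 -1.4685]
```

Call:
arm_command([
  {"gripper":0.6,"slide":[0,0,0.001],"spin":0},
  {"gripper":0.4,"slide":[0,0,0],"spin":0},
  {"gripper":0.15,"slide":[0,0,0],"spin":0},
  {"gripper":0.1,"slide":[0,0,0],"spin":0},
  {"gripper":0.1,"slide":[0,0,0],"spin":0},
  {"gripper":0.1,"slide":[0,0,-0.01],"spin":0},
  {"gripper":0.1,"slide":[0,0,-0.02],"spin":0},
  {"gripper":0.1,"slide":[0,0,-0.03],"spin":0},
  {"gripper":0.1,"slide":[0,0,-0.03],"spin":0},
  {"gripper":0,"slide":[0,0,-0.03],"spin":0},
  {"gripper":0,"slide":[0,0,-0.03],"spin":0},
  {"gripper":0,"slide":[0,0,-0.01],"spin":0},
  {"gripper":0,"slide":[0,0,0],"spin":0},
])

```text
time_s: 16.6
eef_pos: [0.4978, 0.3157, 0.1724]
tcp_rot: [0.074, 3.119, -0.011]
force: [0.7, 0.1, -0.9]
width: 0.998
```

```bash
python3 - <<'E'
from h import *
to([.580,-.03,.2],-.15)
print(get_state()['force'])
w=capture('wrist');cv2.imwrite('pics/w9.png',w[:,:,::-1])
E
```

```text
TCP [0.4978 0.3157 0.1724] xhead 177.30 tilt 1.30
slide [-0.0989 -0.3416 -0.0233]
spin total rad -0.0445 (alt half turn 3.097)
[ 0.6501  0.0532 -0.9257]
```

View pics/w9.png

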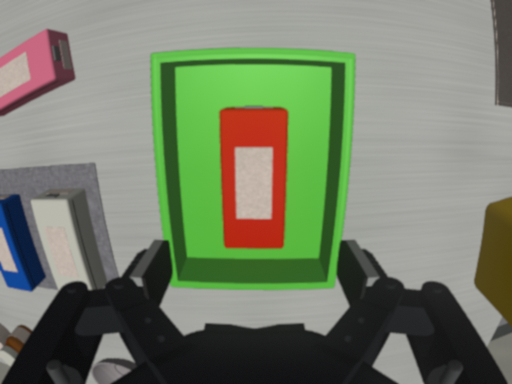

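Call:
arm_command([
  {"gripper":0,"slide":[-0.004,-0.012,-0.01],"spin":-0.006},
  {"gripper":0,"slide":[-0.008,-0.025,-0.01],"spin":-0.006},
  {"gripper":0,"slide":[-0.012,-0.038,-0.01],"spin":-0.006},
  {"gripper":0,"slide":[-0.012,-0.038,0],"spin":-0.006},
  {"gripper":0,"slide":[-0.012,-0.038,0],"spin":-0.006},
  {"gripper":0,"slide":[-0.012,-0.038,0],"spin":-0.006},
  {"gripper":0,"slide":[-0.012,-0.038,0],"spin":-0.006},
  {"gripper":0,"slide":[-0.012,-0.038,0],"spin":0},
  {"gripper":0,"slide":[-0.008,-0.025,0],"spin":0},
  {"gripper":0,"slide":[-0.004,-0.012,0],"spin":0},
  {"gripper":0,"slide":[0,0,0],"spin":0},
  {"gripper":0,"slide":[0,0,0],"spin":0},
])

```text
time_s: 17.85
eef_pos: [0.5816, -0.0105, 0.1969]
tcp_rot: [-0.006, -3.138, 0.034]
force: [0.5, 0.6, -0.2]
width: 1.001
```

```bash
python3 - <<'E'
from h import *
to([.580,.01,.2],-.15)
C=cam('wrist')
w=capture('wrist');cv2.imwrite('pics/w10.png',w[:,:,::-1])
np.save('C10.npy',np.array([C[0],C[1],np.diag(C[2])]))
crop(w,90,70,330,260,'w10c',3)
t=capture('top');cv2.imwrite('pics/t10.png',t[:,:,::-1])
E
```

```text
TCP [ 0.5816 -0.0105  0.1969] xhead 179.77 tilt 1.26
slide [ 0.0017  0.0204 -0.0036]
spin total rad -0.0014 (alt half turn 3.140)
```

View pics/w10.png

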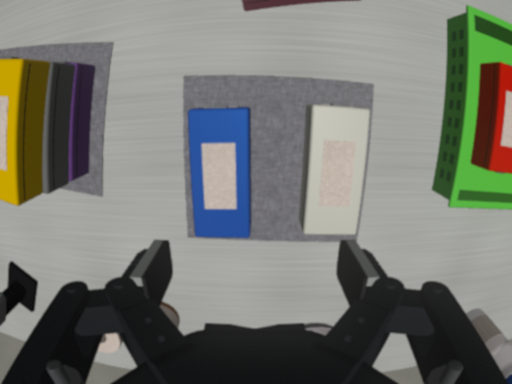

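```bash
python3 - <<'E'
from h import *
im=cv2.imread('pics/w10.png')[:,:,::-1];C=cam('wrist')
H=hsv(im);print(H[170,225-32],H[150,312],H[150,325],H[225,340],H[160,307],H[130,280],H[150,369],H[150,385])
rect('wrist',im,(105,150,125),(125,255,255),.047,C,(180,90,260,250))
w=rect('wrist',im,(0,0,145),(180,40,255),.047,C,(295,90,372,245))
crop(im,295,95,380,245,'w10w',5)
crop(im,180,95,260,245,'w10b',5)
t=cv2.imread('pics/t10.png')[:,:,::-1];crop(t,215,70,315,160,'t10c',7)
p,r=pose();print(r.as_matrix()[:,2])
E
```

```text
[110 185 156] [ 30  16 189] [ 14  29 192] [ 30  15 186] [30 14 74] [128   9 113] [ 30   5 145] [ 36   8 165]
centre mm [582.5 -49.4] size [137.5  59.3] ang 0.06 pxbox (189, 108, 60, 129)
centre mm [579.1  72.2] size [ 60.3 138.8] ang 88.55 pxbox (304, 105, 66, 130)
[-0.0033 -0.0216 -0.9998]
```

View pics/w10w.png

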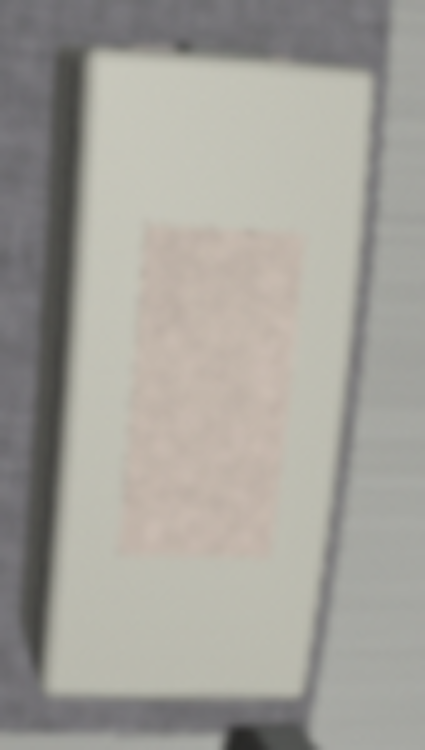

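View pics/w10b.png

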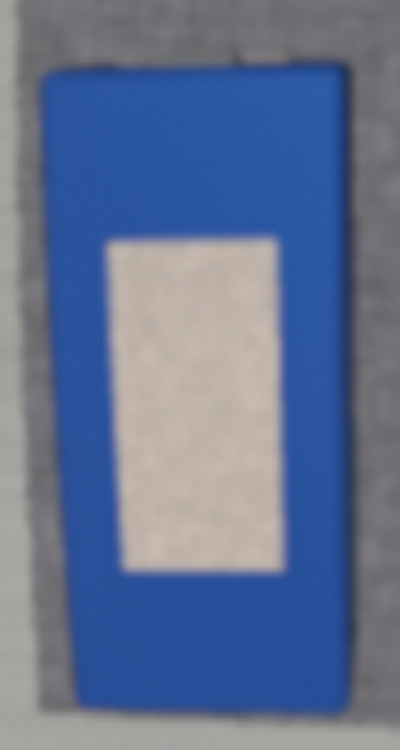

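View pics/t10c.png

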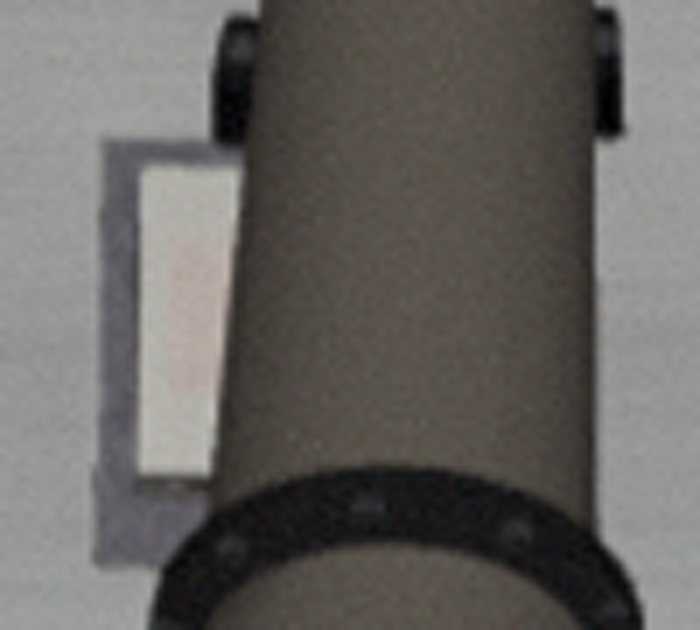

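```bash
python3 - <<'E'
from h import *
C=cam('wrist')
c=lambda p,x,y,s:np.array(p)/s+[x,y]-.5+.5/s
rep('white',cast('wrist',c([(88,48),(374,70),(303,697),(44,695)],295,95,5),.047,C))
rep('wlabel',cast('wrist',c([(146,228),(303,233),(268,553),(120,553)],295,95,5),.047,C))
rep('blue',cast('wrist',c([(42,70),(348,66),(348,712),(77,708)],180,95,5),.047,C))
rep('blabel',cast('wrist',c([(107,239),(277,238),(286,572),(123,572)],180,95,5),.047,C))
im=cv2.imread('pics/w10.png')[:,:,::-1]
for v in(150,160,170):rect('wrist',im,(10,6,v),(40,40,255),.047,C,(295,90,372,240))
# before-lift check: whites bottom... top view of white from t8
E
```

```text
white c [0.5791 0.0721] edges [0.0602 0.1386 0.06   0.1383] head [ 88.758   -1.3908 -91.5301 178.6664]
wlabel c [0.5796 0.0724] edges [0.0334 0.0694 0.0331 0.0693] head [ 90.1115  -1.5869 -90.1889 178.6914]
blue c [ 0.5826 -0.049 ] edges [0.0611 0.1379 0.0606 0.1388] head [ 89.4408  -0.3385 -89.6714 179.8777]
blabel c [ 0.5835 -0.0496] edges [0.0345 0.0709 0.0351 0.0715] head [ 89.6835   0.4809 -89.3014 179.983 ]
centre mm [579.   72.3] size [ 60.  138.5] ang 88.55 pxbox (304, 105, 66, 130)
centre mm [578.9  72.2] size [ 59.2 137.1] ang 88.68 pxbox (305, 105, 64, 129)
centre mm [579.   72.2] size [ 58.3 136.5] ang 88.66 pxbox (305, 106, 64, 128)
```

Call:
arm_command([
  {"gripper":0,"slide":[0,-0.01,0.01],"spin":0},
  {"gripper":0,"slide":[0,-0.015,0.01],"spin":0},
  {"gripper":0,"slide":[0,-0.01,0.01],"spin":0},
  {"gripper":0,"slide":[0,-0.003,0.01],"spin":0},
  {"gripper":0,"slide":[0,0,0.01],"spin":0},
  {"gripper":0,"slide":[0,0,0.01],"spin":0},
  {"gripper":0,"slide":[0,0,0],"spin":0},
])

```text
time_s: 18.65
eef_pos: [0.5803, -0.0434, 0.1315]
tcp_rot: [0.015, -3.135, 0.029]
force: [-0.6, 0.3, -0.2]
width: 1.002
```

```bash
python3 - <<'E'
from h import *
to([.582,-.0494,.003],-.1)
p,r=pose();print(r.as_matrix()[:,2])
E
```

```text
TCP [ 0.5803 -0.0434  0.1315] xhead -179.45 tilt 1.11
slide [-0.0024 -0.0037  0.1286]
spin total rad 0.0114 (alt half turn -3.130)
[-0.006  -0.0184 -0.9998]
```

Call:
arm_command([
  {"gripper":0,"slide":[-0.001,-0.002,0.01],"spin":0.006},
  {"gripper":0,"slide":[-0.001,-0.002,0.018],"spin":0.005},
  {"gripper":0,"slide":[0,0,0.02],"spin":0},
  {"gripper":0,"slide":[0,0,0.02],"spin":0},
  {"gripper":0,"slide":[0,0,0.01],"spin":0},
  {"gripper":0,"slide":[0,0,0],"spin":0},
])

```text
time_s: 19.25
eef_pos: [0.5845, -0.0471, 0.0501]
tcp_rot: [0.001, -3.14, 0.027]
force: [-0.4, 0.7, 0.8]
width: 1.004
```

```bash
python3 - <<'E'
from h import *
to([.582,-.0494,.003],-.1)
p,r=pose();print(r.as_matrix()[:,2])
E
```

```text
TCP [ 0.5845 -0.0471  0.0501] xhead -179.97 tilt 1.01
slide [ 0.0024 -0.0015  0.0472]
spin total rad 0.0023 (alt half turn -3.139)
[-0.0018 -0.0175 -0.9998]
```

Call:
arm_command([
  {"gripper":0,"slide":[0.001,-0.001,0.008],"spin":0.002},
  {"gripper":0,"slide":[0.001,-0.001,0.012],"spin":0},
  {"gripper":0,"slide":[0,0,0.012],"spin":0},
  {"gripper":0,"slide":[0,0,0.006],"spin":0},
  {"gripper":0,"slide":[0,0,0.002],"spin":0},
  {"gripper":0,"slide":[0,0,0],"spin":0},
])

```text
time_s: 19.85
eef_pos: [0.5842, -0.05, 0.0086]
tcp_rot: [0.002, 3.139, -0.027]
force: [0.8, -0.0, 0.5]
width: 1.004
```

```bash
python3 - <<'E'
from h import *
to([.582,-.0494,.003],-.1)
p,r=pose();print(r.as_matrix()[:,2])
E
```

```text
TCP [ 0.5842 -0.05    0.0086] xhead 179.91 tilt 1.00
slide [0.0022 0.0007 0.0056]
spin total rad 0.0002 (alt half turn -3.141)
[ 0.0021 -0.0173 -0.9998]
```

Call:
arm_command([
  {"gripper":0,"slide":[0.001,0.0005,0.004],"spin":0},
  {"gripper":0,"slide":[0,0,0.002],"spin":0},
  {"gripper":0.2,"slide":[0,0,0],"spin":0},
  {"gripper":0.5,"slide":[0,0,0],"spin":0},
  {"gripper":0.6,"slide":[0,0,0],"spin":0},
  {"gripper":0.6,"slide":[0,0,0],"spin":0},
  {"gripper":0.6,"slide":[0,0,0],"spin":0},
])

```text
time_s: 20.55
eef_pos: [0.5839, -0.0497, 0.0033]
tcp_rot: [0.002, 3.137, -0.027]
force: [-0.4, 0.2, -1.7]
width: 0.723
```

```bash
python3 - <<'E'
from h import *
to([.582,-.0494,.003],-.1)
p,r=pose();print(r.as_matrix()[:,2],p,get_state()['force'])
C=cam('wrist');w=capture('wrist');cv2.imwrite('pics/w11.png',w[:,:,::-1])
E
```

```text
TCP [ 0.5839 -0.0497  0.0033] xhead 179.91 tilt 1.02
slide [0.0019 0.0003 0.0003]
spin total rad 0.0002 (alt half turn -3.141)
[ 0.004  -0.0173 -0.9998] [ 0.5839 -0.0497  0.0033] [-0.4343  0.1731 -1.6847]
```

View pics/w11.png

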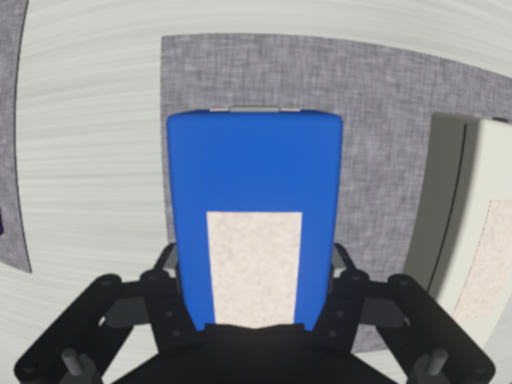

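Call:
arm_command([
  {"gripper":0.6,"slide":[0,0,-0.005],"spin":0},
  {"gripper":0.6,"slide":[0,0,-0.01],"spin":0},
  {"gripper":0.6,"slide":[0,0,-0.02],"spin":0},
  {"gripper":0.6,"slide":[0,0,-0.02],"spin":0},
  {"gripper":0.6,"slide":[0,0,-0.02],"spin":0},
  {"gripper":0.6,"slide":[0,0,-0.01],"spin":0},
  {"gripper":0.6,"slide":[0,0,0],"spin":0},
])

```text
time_s: 21.3
eef_pos: [0.5818, -0.0478, 0.0927]
tcp_rot: [0.003, 3.141, -0.026]
force: [0.8, 0.3, -2.7]
width: 0.726
```

```bash
python3 - <<'E'
from h import *
to([.580,.072,.09],-1.35)
p,r=pose();print(r.as_matrix()[:,2],p,get_state()['force'])
E
```

```text
TCP [ 0.5818 -0.0478  0.0927] xhead 179.90 tilt 0.96
slide [0.002  0.1199 0.0007]
spin total rad 0.0219 (alt half turn -3.120)
[ 0.0006 -0.0168 -0.9999] [ 0.5818 -0.0478  0.0927] [ 0.838   0.2513 -2.6975]
```

Call:
arm_command([
  {"gripper":0.6,"slide":[0,0.006,-0.001],"spin":0.003},
  {"gripper":0.6,"slide":[0,0.012,-0.001],"spin":0.003},
  {"gripper":0.6,"slide":[0,0.018,-0.001],"spin":0.003},
  {"gripper":0.6,"slide":[0,0.02,-0.001],"spin":0.003},
  {"gripper":0.6,"slide":[0,0.02,-0.001],"spin":0.003},
  {"gripper":0.6,"slide":[0,0.018,0],"spin":0.003},
  {"gripper":0.6,"slide":[0,0.012,0],"spin":0.002},
  {"gripper":0.6,"slide":[0,0.006,0],"spin":0},
  {"gripper":0.6,"slide":[0,0,0],"spin":0},
])

```text
time_s: 22.2
eef_pos: [0.5771, 0.0756, 0.0885]
tcp_rot: [-0.031, -3.128, 0.027]
force: [0.4, 0.1, -2.0]
width: 0.721
```

```bash
python3 - <<'E'
from h import *
to([.580,.072,.055],-1.35)
p,r=pose();print(r.as_matrix()[:,2],p,get_state()['force'])
E
```

```text
TCP [0.5771 0.0756 0.0885] xhead 178.87 tilt 1.23
slide [-0.0034 -0.003   0.0335]
spin total rad 0.0038 (alt half turn -3.138)
[-0.0134 -0.0169 -0.9998] [0.5771 0.0756 0.0885] [ 0.4467  0.1333 -2.0171]
```

Call:
arm_command([
  {"gripper":0.6,"slide":[-0.002,-0.0015,0.004],"spin":0.002},
  {"gripper":0.6,"slide":[-0.001,-0.0015,0.007],"spin":0.002},
  {"gripper":0.6,"slide":[0,0,0.007],"spin":0},
  {"gripper":0.6,"slide":[0,0,0.005],"spin":0},
  {"gripper":0.6,"slide":[0,0,0.002],"spin":0},
  {"gripper":0.6,"slide":[0,0,0],"spin":0},
])

```text
time_s: 22.8
eef_pos: [0.5793, 0.0666, 0.0605]
tcp_rot: [-0.048, -3.126, 0.032]
force: [-0.6, -0.1, -2.7]
width: 0.722
```

```bash
python3 - <<'E'
from h import *
to([.580,.072,.049],-1.35)
p,r=pose();print(r.as_matrix()[:,2],p,get_state()['force'])
w=capture('side');crop(w,260,110,400,230,'s12',5)
C=cam('wrist');w=capture('wrist');cv2.imwrite('pics/w12.png',w[:,:,::-1])
E
```

```text
TCP [0.5793 0.0666 0.0605] xhead 178.24 tilt 1.44
slide [-0.0007  0.0057  0.0113]
spin total rad -0.0071 (alt half turn 3.135)
[-0.0151 -0.02   -0.9997] [0.5793 0.0666 0.0605] [-0.5724 -0.0989 -2.7168]
```

View pics/s12.png

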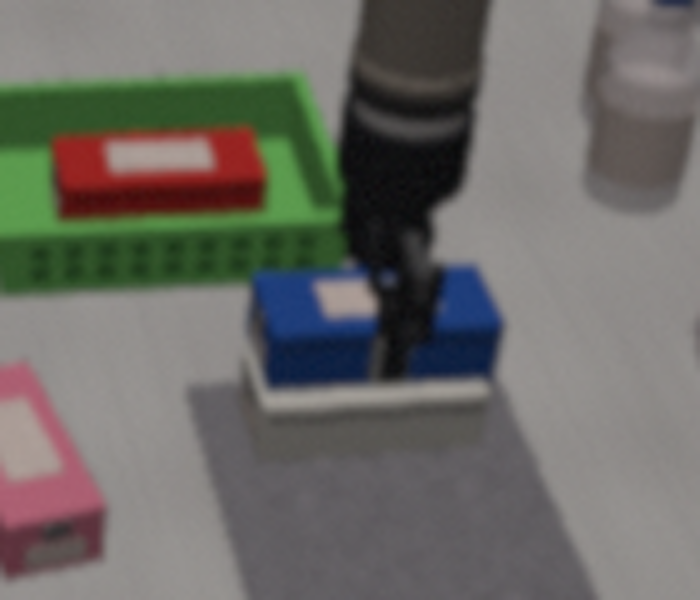

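View pics/w12.png

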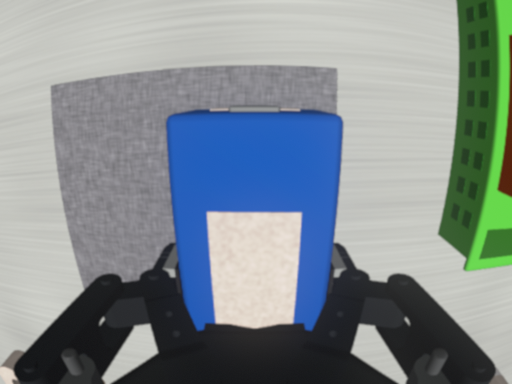

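Call:
arm_command([
  {"gripper":0.6,"slide":[0,0.003,0],"spin":-0.004},
  {"gripper":0.6,"slide":[0,0.003,0.001],"spin":-0.003},
  {"gripper":0.6,"slide":[0,0,0.002],"spin":0},
  {"gripper":0.6,"slide":[0,0,0.001],"spin":0},
  {"gripper":0.6,"slide":[0,0,0],"spin":0},
])

```text
time_s: 23.4
eef_pos: [0.5805, 0.0743, 0.0575]
tcp_rot: [-0.033, -3.129, 0.03]
force: [0.1, 0.0, -1.8]
width: 0.723
```

```bash
python3 - <<'E'
from h import *
to([.580,.072,.049],-1.35)
p,r=pose();print(r.as_matrix()[:,2],p,get_state()['force'])
E
```

```text
TCP [0.5805 0.0743 0.0575] xhead 178.77 tilt 1.28
slide [ 0.0004 -0.0022  0.0085]
spin total rad 0.0021 (alt half turn -3.140)
[-0.0123 -0.0187 -0.9997] [0.5805 0.0743 0.0575] [ 0.0941  0.0378 -1.8393]
```

Call:
arm_command([
  {"gripper":0.6,"slide":[0,-0.0015,0.001],"spin":0.002},
  {"gripper":0.6,"slide":[0,0,0.002],"spin":0},
  {"gripper":0.6,"slide":[0,0,0.002],"spin":0},
  {"gripper":0.6,"slide":[0,0,0],"spin":0},
  {"gripper":0.6,"slide":[0,0,0],"spin":0},
])

```text
time_s: 23.9
eef_pos: [0.5804, 0.0721, 0.052]
tcp_rot: [-0.038, -3.129, 0.03]
force: [-0.1, -0.2, -3.5]
width: 0.72
```

```bash
python3 - <<'E'
from h import *
to([.580,.072,.049],-1.35)
p,r=pose();print(r.as_matrix()[:,2],p,get_state()['force'])
E
```

```text
TCP [0.5804 0.0721 0.052 ] xhead 178.62 tilt 1.31
slide [ 0.0003 -0.0001  0.003 ]
spin total rad -0.0006 (alt half turn 3.141)
[-0.0125 -0.0191 -0.9997] [0.5804 0.0721 0.052 ] [-0.1451 -0.193  -3.4988]
```

Right on target; now lower in small steps to contact.

Call:
arm_command([
  {"gripper":0.6,"slide":[0,0,0.0015],"spin":0},
  {"gripper":0.6,"slide":[0,0,0.001],"spin":0},
  {"gripper":0.6,"slide":[0,0,0.001],"spin":0},
  {"gripper":0.6,"slide":[0,0,0],"spin":0},
])

```text
time_s: 24.3
eef_pos: [0.5805, 0.0721, 0.0483]
tcp_rot: [-0.038, -3.129, 0.03]
force: [-0.3, -0.0, -2.5]
width: 0.722
```

```bash
python3 - <<'E'
from h import *
to([.580,.072,.0475],-1.35)
p,r=pose();print(r.as_matrix()[:,2],p,get_state()['force'])
w=capture('side');crop(w,260,110,400,230,'s13',5)
E
```

```text
TCP [0.5805 0.0721 0.0483] xhead 178.61 tilt 1.29
slide [ 0.0005 -0.      0.0009]
spin total rad -0.0007 (alt half turn 3.141)
[-0.0121 -0.019  -0.9997] [0.5805 0.0721 0.0483] [-0.3432 -0.0208 -2.5313]
```

View pics/s13.png

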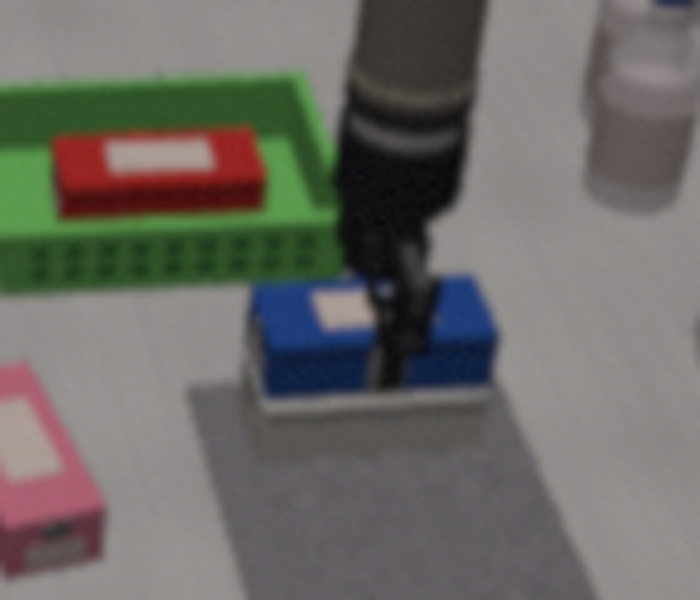

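Call:
arm_command([
  {"gripper":0.6,"slide":[0,0,0.001],"spin":0},
  {"gripper":0.6,"slide":[0,0,0.001],"spin":0},
  {"gripper":0.6,"slide":[0,0,0.001],"spin":0},
  {"gripper":0.6,"slide":[0,0,0],"spin":0},
])

```text
time_s: 24.75
eef_pos: [0.5808, 0.0721, 0.048]
tcp_rot: [-0.038, -3.13, 0.027]
force: [0.8, -0.1, -2.8]
width: 0.72
```

```bash
python3 - <<'E'
from h import *
to([.580,.072,.0475],-1.35)
p,r=pose();print(r.as_matrix()[:,2],p,get_state()['force'])
w=capture('side');crop(w,260,110,400,230,'s14',5)
E
```

```text
TCP [0.5808 0.0721 0.048 ] xhead 178.60 tilt 1.20
slide [ 0.0008 -0.0001  0.0005]
spin total rad -0.0009 (alt half turn 3.141)
[-0.0117 -0.0173 -0.9998] [0.5808 0.0721 0.048 ] [ 0.8012 -0.136  -2.8239]
```

View pics/s14.png

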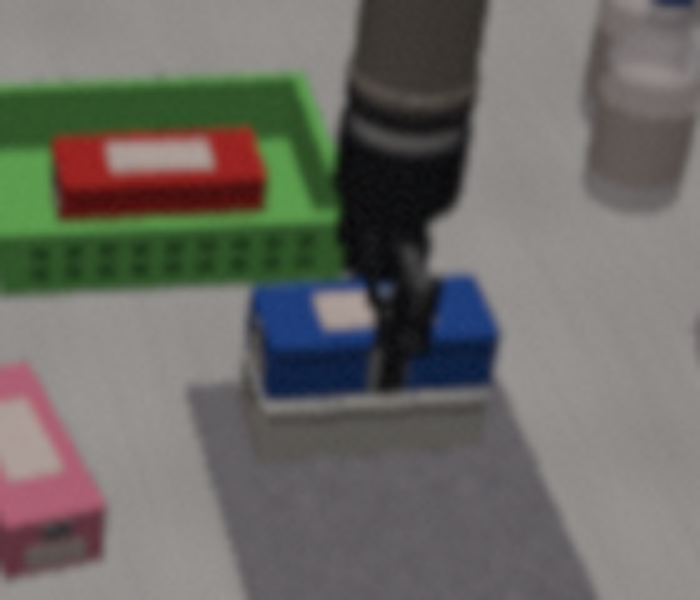

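```bash
python3 - <<'E'
from h import *
a=np.radians(-1.35);u=np.array([np.cos(a),np.sin(a)]);v=np.array([-u[1],u[0]]);c=np.array([.579,.0722])
for z in(.003,.047,.091):
    P=[np.r_[c+s*.07*u-.031*v,z] for s in(-1,1)]
    q=proj('side',P); print(z,((q-[260,110]+.4)*5).round(0).tolist())
P=[np.r_[c+s*.07*u+(-.031+.003)*v,.047] for s in(-1,1)];print('3mm in',((proj('side',P)-[260,110]+.4)*5).round(0).tolist())
E
```

```text
0.003 [[257.0, 467.0], [481.0, 450.0]]
0.047 [[263.0, 411.0], [491.0, 394.0]]
0.091 [[269.0, 352.0], [502.0, 336.0]]
3mm in [[262.0, 407.0], [490.0, 391.0]]
```

Call:
arm_command([
  {"gripper":0.45,"slide":[0,0,0],"spin":0},
  {"gripper":0.2,"slide":[0,0,0],"spin":0},
  {"gripper":0,"slide":[0,0,0],"spin":0},
  {"gripper":0,"slide":[0,0,0],"spin":0},
  {"gripper":0,"slide":[0,0,-0.01],"spin":0},
  {"gripper":0,"slide":[0,0,-0.02],"spin":0},
  {"gripper":0,"slide":[0,0,-0.03],"spin":0},
  {"gripper":0,"slide":[0,0,-0.035],"spin":0},
  {"gripper":0,"slide":[0,0,-0.035],"spin":0},
  {"gripper":0,"slide":[0,0,-0.03],"spin":0},
  {"gripper":0,"slide":[0,0,0],"spin":0},
])

```text
time_s: 25.9
eef_pos: [0.5843, 0.0745, 0.2177]
tcp_rot: [-0.04, -3.134, 0.028]
force: [0.2, -0.7, -0.0]
width: 0.998
```

```bash
python3 - <<'E'
from h import *
to([.580,.072,.2],-1.35)
C=cam('wrist');w=capture('wrist');cv2.imwrite('pics/w15.png',w[:,:,::-1])
crop(w,190,80,320,280,'w15c',4)
s=capture('side');crop(s,260,110,400,230,'s15',5)
rect('wrist',w,(105,150,125),(125,255,255),.091,C,(180,60,330,290))
E
```

```text
TCP [0.5843 0.0745 0.2177] xhead 178.53 tilt 1.09
slide [ 0.0041 -0.0023  0.0178]
spin total rad -0.0020 (alt half turn 3.140)
centre mm [579.6  71.7] size [ 59.7 136.3] ang 88.5 pxbox (222, 104, 66, 139)
```

View pics/w15c.png

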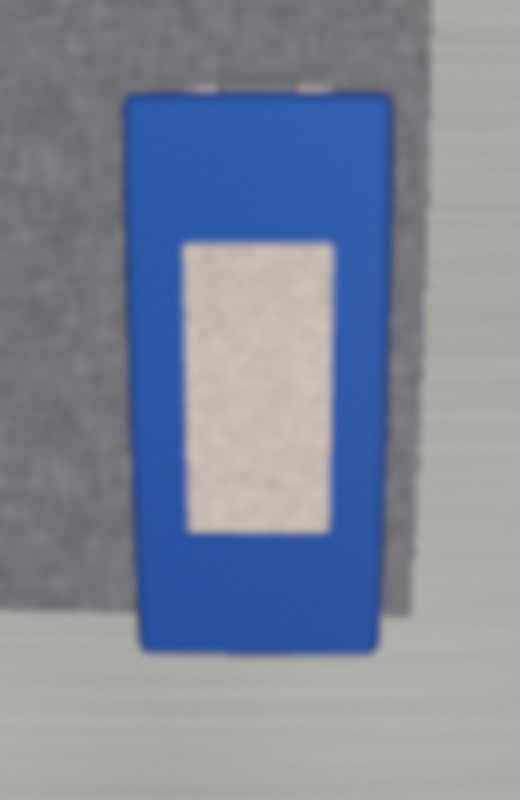

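View pics/s15.png

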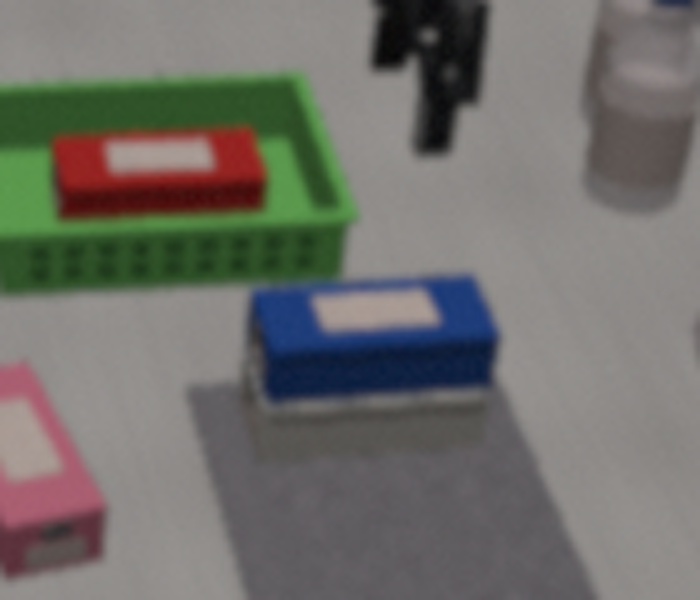

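Call:
arm_command([
  {"gripper":0,"slide":[0,-0.01,0],"spin":0},
  {"gripper":0,"slide":[0,-0.02,0],"spin":0},
  {"gripper":0,"slide":[0,-0.03,0.01],"spin":0},
  {"gripper":0,"slide":[0,-0.03,0.01],"spin":0},
  {"gripper":0,"slide":[0,-0.02,0.01],"spin":0},
  {"gripper":0,"slide":[0,-0.01,0],"spin":0},
  {"gripper":0,"slide":[0,0,0],"spin":0},
])

```text
time_s: 26.7
eef_pos: [0.571, -0.0537, 0.1766]
tcp_rot: [-0.039, -3.11, 0.036]
force: [-0.4, 0.1, -0.0]
width: 1.003
```

```bash
python3 - <<'E'
from h import *
to([.580,.072,.2],-1.35)
C=cam('wrist');w=capture('wrist');cv2.imwrite('pics/w16.png',w[:,:,::-1])
crop(w,290,70,430,260,'w16c',4)
t=capture('top');crop(t,200,60,320,170,'t16',6)
rect('wrist',w,(105,150,125),(125,255,255),.091,C,(250,60,460,290))
E
```

```text
TCP [ 0.571  -0.0537  0.1766] xhead 178.52 tilt 2.23
slide [-0.005   0.1252 -0.0266]
spin total rad -0.0022 (alt half turn 3.139)
centre mm [579.1  70.8] size [ 59.1 137.2] ang 88.64 pxbox (364, 123, 71, 149)
```

View pics/w16c.png

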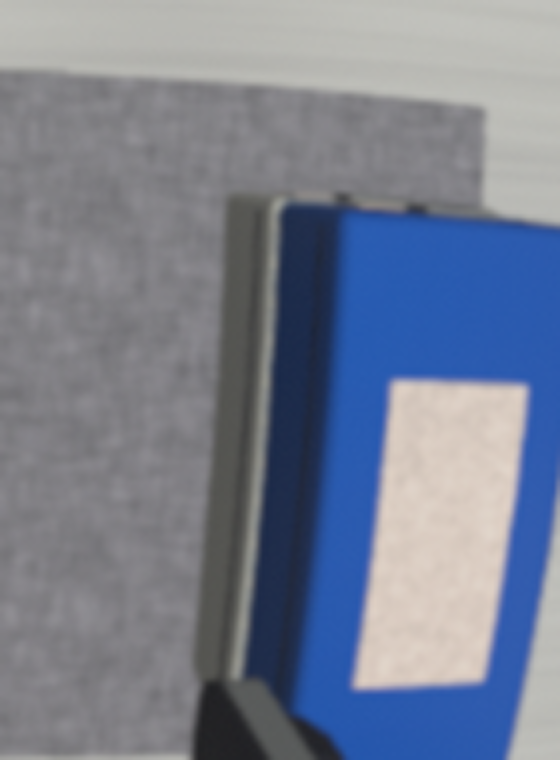

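View pics/t16.png

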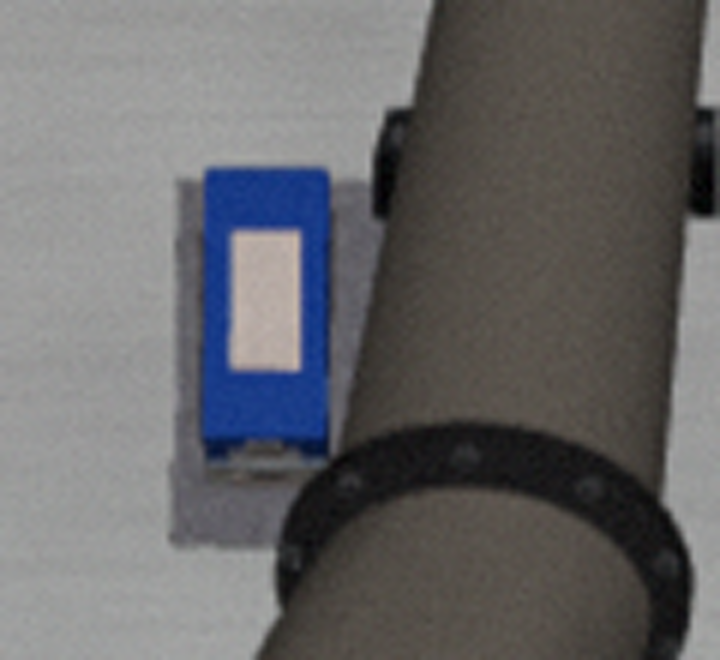

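```bash
python3 - <<'E'
from h import *
C=cam('wrist');im=cv2.imread('pics/w16.png')[:,:,::-1]
for y in (130,150,170,190,210,225):
    r=im[y,335:385].astype(int).sum(1)//3
    print(y,r.tolist())
c=lambda p:np.array(p)/4+[290,70]-.375
print(cast('wrist',c([(268,205),(281,205),(257,400),(269,400),(231,670),(244,670)]),.047,C)[:,:2])
print('white bottom',cast('wrist',c([(228,200),(208,520)]),.003,C)[:,:2])
print('blue top edge',cast('wrist',c([(341,212),(312,500)]),.091,C)[:,:2])
E
```

```text
130 [126, 126, 129, 129, 124, 124, 123, 122, 123, 123, 114, 97, 87, 84, 85, 84, 85, 82, 75, 73, 82, 96, 119, 128, 106, 70, 52, 50, 49, 50, 51, 51, 51, 50, 47, 47, 48, 50, 56, 65, 79, 90, 97, 102, 104, 104, 104, 104, 104, 104]
150 [134, 136, 134, 134, 134, 133, 132, 129, 127, 119, 101, 86, 83, 83, 83, 84, 79, 72, 71, 81, 98, 122, 131, 105, 68, 49, 48, 47, 49, 47, 49, 48, 47, 44, 44, 47, 50, 55, 67, 80, 91, 98, 101, 102, 102, 103, 103, 102, 102, 102]
170 [135, 135, 133, 134, 135, 135, 133, 129, 116, 96, 84, 83, 83, 83, 83, 78, 70, 72, 87, 110, 132, 125, 91, 58, 48, 48, 48, 48, 48, 48, 48, 46, 44, 46, 48, 51, 61, 75, 86, 94, 99, 101, 103, 102, 102, 102, 103, 103, 103, 102]
190 [129, 127, 126, 128, 131, 131, 122, 103, 87, 83, 83, 83, 83, 80, 72, 70, 81, 99, 126, 136, 111, 72, 50, 48, 49, 49, 49, 49, 49, 47, 44, 47, 49, 53, 60, 74, 85, 93, 100, 102, 103, 103, 103, 102, 103, 103, 104, 103, 107, 128]
210 [136, 134, 132, 130, 124, 107, 91, 84, 83, 83, 84, 81, 74, 72, 79, 96, 127, 140, 117, 75, 51, 48, 49, 50, 49, 50, 49, 46, 46, 46, 49, 53, 64, 77, 88, 95, 101, 102, 102, 102, 103, 103, 103, 102, 103, 102, 112, 143, 180, 200]
225 [128, 129, 129, 120, 100, 87, 83, 84, 84, 83, 78, 69, 77, 92, 120, 142, 131, 90, 55, 48, 48, 50, 50, 50, 49, 48, 45, 47, 50, 53, 60, 75, 86, 95, 99, 101, 101, 102, 101, 101, 101, 102, 101, 102, 112, 143, 178, 198, 202, 202]
[[0.5111 0.0439]
 [0.511  0.0472]
 [0.5585 0.0429]
 [0.5585 0.046 ]
 [0.6301 0.0415]
 [0.6303 0.0451]]
white bottom [[0.5117 0.0467]
 [0.6029 0.0445]]
blue top edge [[0.5104 0.0454]
 [0.5709 0.0425]]
```

Call:
arm_command([
  {"gripper":0,"slide":[0,0.01,-0.01],"spin":0},
  {"gripper":0,"slide":[0,0.02,-0.01],"spin":0},
  {"gripper":0,"slide":[0,0.035,-0.005],"spin":0},
  {"gripper":0,"slide":[0,0.035,0],"spin":0},
  {"gripper":0,"slide":[0,0.035,0],"spin":0},
  {"gripper":0,"slide":[0,0.035,0],"spin":0},
  {"gripper":0,"slide":[0,0.03,0],"spin":0},
  {"gripper":0,"slide":[0,0.02,0],"spin":0},
  {"gripper":0,"slide":[0,0.01,0],"spin":0},
  {"gripper":0,"slide":[0,0,0],"spin":0},
  {"gripper":0,"slide":[0,0,0],"spin":0},
])

```text
time_s: 27.9
eef_pos: [0.5761, 0.2141, 0.2095]
tcp_rot: [0.009, -3.123, 0.012]
force: [-0.2, 0.5, -0.6]
width: 0.997
```

```bash
python3 - <<'E'
from h import *
to([.580,.2,.18],-1.35)
C=cam('wrist');w=capture('wrist');cv2.imwrite('pics/w17.png',w[:,:,::-1])
crop(w,60,70,230,260,'w17c',4)
rect('wrist',w,(105,150,125),(125,255,255),.091,C,(40,60,250,290))
E
```

```text
TCP [0.5761 0.2141 0.2095] xhead -179.67 tilt 1.14
slide [-0.0043 -0.0139  0.0295]
spin total rad 0.0294 (alt half turn -3.112)
centre mm [579.4  72.1] size [ 59.5 137.3] ang 88.65 pxbox (85, 118, 61, 133)
```

View pics/w17c.png

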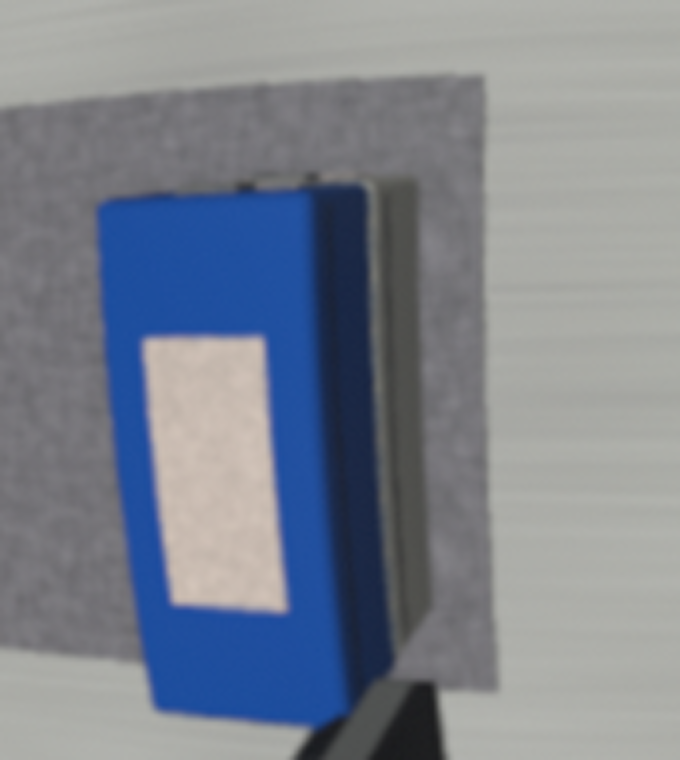

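```bash
python3 - <<'E'
from h import *
C=cam('wrist');im=cv2.imread('pics/w17.png')[:,:,::-1]
for y in (130,150,170,190,210):
    print(y,(im[y,138:172].astype(int).sum(1)//3).tolist())
c=lambda p:np.array(p)/4+[60,70]-.375
print(cast('wrist',c([(367,200),(377,200),(378,350),(386,350),(388,550),(396,550)]),.047,C)[:,:2])
E
```

```text
130 [62, 50, 46, 41, 41, 42, 45, 45, 44, 45, 45, 44, 46, 65, 91, 101, 90, 77, 67, 68, 75, 78, 78, 79, 78, 81, 96, 118, 128, 132, 129, 128, 126, 122]
150 [70, 58, 48, 43, 41, 39, 43, 43, 45, 44, 43, 44, 44, 49, 71, 96, 97, 84, 73, 65, 72, 78, 78, 78, 78, 78, 89, 108, 114, 114, 110, 108, 110, 113]
170 [81, 72, 59, 49, 44, 40, 40, 43, 44, 44, 45, 44, 44, 44, 50, 73, 95, 94, 80, 68, 70, 77, 79, 78, 78, 78, 82, 94, 105, 110, 111, 114, 118, 121]
190 [89, 84, 76, 63, 53, 46, 43, 40, 41, 45, 45, 45, 45, 44, 44, 50, 69, 89, 91, 79, 66, 67, 76, 79, 78, 78, 78, 83, 98, 111, 114, 115, 116, 117]
210 [90, 90, 87, 81, 71, 60, 50, 45, 42, 40, 43, 45, 45, 45, 45, 45, 45, 58, 80, 89, 83, 71, 66, 74, 79, 79, 79, 78, 84, 99, 114, 123, 128, 129]
[[0.516  0.1019]
 [0.5161 0.1048]
 [0.557  0.103 ]
 [0.557  0.1053]
 [0.6147 0.1011]
 [0.6146 0.1036]]
```

```bash
python3 - <<'E'
from h import *
s=capture('side');cv2.imwrite('pics/s18.png',s[:,:,::-1])
print(job_done(),get_state()['time_s'])
E
```

```text
the job is handed in; nothing more can be done
the job is handed in; nothing more can be done
```

View pics/s18.png

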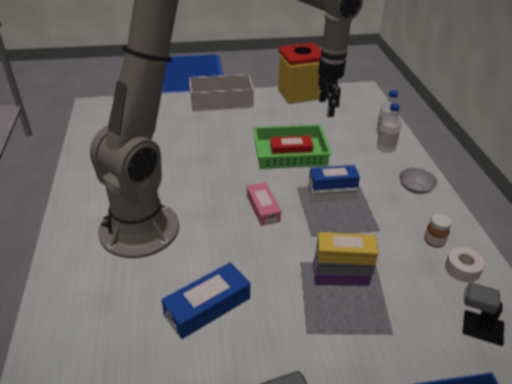

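The job is done and handed in at about 28 s of the 64 s allowed, with the gripper open and clear of everything. I set the blue cassette on the free half of the mat, laid the red one flat in the green basket, and put the blue one back on the white one.

- **Red:** the wrist picture after release shows it flat and roughly centred in the basket.
- **Blue on white:** seen from straight above, blue's centre is at (0.5796, 0.0717) m, turned −1.5°. White, measured uncovered just before, was at (0.579, 0.0722) m, turned about −1.4°.
- **Where the checks disagreed:** the two oblique views gave blue's y as 70.8 and 72.1 mm. They also showed a slightly wider white edge on the −y side (3.3 mm) than on the +y side (2.3 to 2.9 mm). I take the leftover sideways offset to be under about 1 mm.
- **White:** I saw no sign that it moved. Its angle still matched the mat's, but I had no exact position for it from before the lift to compare.
- **Tool tilt:** the tool stayed tilted by 1 to 2° through most of the job, which I could not correct. All the cassettes still settled flat.

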